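# Clip the coolant pipes into the cooling deck

## Task

First slide the pump reservoir along the bench, without lifting or tipping it, from the blue ring onto the yellow service ring, so that there is room to work. Then press every copper pipe lying on the bench broadside into a clip pair of its own on the deck's rails, until it has snapped fully home at both ends, with the two end fittings outside the rails; any free pair will do. Last, slide the reservoir back so that it stands centred on the blue ring, and leave the other things on the bench alone.

Things in the scene. Friction and masses are not known exactly. Their poses are not given: they have to be found in the camera images.
- reservoir: Pump reservoir, loose, 0.44 to 0.72 kg: black round base 92 mm across and 10 mm high, clear tube, metal top plate 80 mm across whose upper face is 85 mm up, and on it an orange filler cap 30 mm across and 38 mm tall (top at 123 mm). It glides easily on the bench. Origin: centre of its underside; z up.
- reservoir_cap (a point): Middle of the grip on the orange filler cap, 108 mm above the reservoir's underside, on its axis; a good place to hold it from above (metal plate 23 mm below this point).
- deck: Fixed dark base plate 130 (x) x 270 (y) x 6 mm with two aluminium rails along its y axis at x = -42 and +42 mm, each 14 mm wide, tops 37 mm over the bench. On the rails: four pairs of blue spring clips, mouths up, 68 mm apart; a pair (one clip on each rail) holds one pipe lying along the deck's x, across both rails. Origin: centre of its underside, on the bench; x, y, z as said.
- slot1 (a point): Clip pair 1: middle of a pipe's axis when home there, at deck x 0, y -102 mm, 45 mm above the bench; axes as the deck's (pipe along x). Jaw beads stand up to 56 mm, 11 mm apart, and spring open for the 16 mm pipe: pressed straight down with 8 to 12 N in all, it snaps under the beads onto the rail tops. Only laid on the beads, its axis is 60 mm up.
- slot2 (a point): Clip pair 2: middle of a pipe's axis when home there, at deck x 0, y -34 mm, 45 mm above the bench; axes as the deck's (pipe along x). As pair 1.
- slot3 (a point): Clip pair 3: middle of a pipe's axis when home there, at deck x 0, y 34 mm, 45 mm above the bench; axes as the deck's (pipe along x). As pair 1.
- slot4 (a point): Clip pair 4: middle of a pipe's axis when home there, at deck x 0, y 102 mm, 45 mm above the bench; axes as the deck's (pipe along x). As pair 1.
- home_ring (a point): Centre of the blue home ring (painted ring, 102 mm inside, 120 mm outside diameter, nothing raised) on the bench beside the deck; the reservoir starts on it.
- service_mark: Centre of the yellow service ring painted on the bench (102 mm inside, 120 mm outside diameter, nothing raised); origin on the bench.
- pipe1: Loose copper pipe, straight, 150 mm overall, 16 mm across, with a black square end fitting (20 mm square, 18 mm long) at each end; 72 to 117 g; absent (None) in some starts. It starts lying on the bench, its axis 10 mm up. All pipes are alike and either end may point either way. Origin: its middle, on its axis; x along the pipe.
- pipe2: Loose copper pipe, straight, 150 mm overall, 16 mm across, with a black square end fitting (20 mm square, 18 mm long) at each end; 72 to 117 g; absent (None) in some starts. It starts lying on the bench, its axis 10 mm up. All pipes are alike and either end may point either way. Origin: its middle, on its axis; x along the pipe.
- pipe3: Loose copper pipe, straight, 150 mm overall, 16 mm across, with a black square end fitting (20 mm square, 18 mm long) at each end; 72 to 117 g; absent (None) in some starts. It starts lying on the bench, its axis 10 mm up. All pipes are alike and either end may point either way. Origin: its middle, on its axis; x along the pipe.
- pipe4: Loose copper pipe, straight, 150 mm overall, 16 mm across, with a black square end fitting (20 mm square, 18 mm long) at each end; 72 to 117 g; absent (None) in some starts. It starts lying on the bench, its axis 10 mm up. All pipes are alike and either end may point either way. Origin: its middle, on its axis; x along the pipe.
- pump: Bystander, loose, to be left alone: black pump block 70 x 70 x 75 mm with a steel spout. Origin: centre of its underside.
- fan: Bystander, loose, to be left alone: black fan lying flat, 120 x 120 x 25 mm. Origin: centre of its underside.
- screwdriver: Bystander, loose, to be left alone: screwdriver lying on the bench.
- jar: Bystander, loose, to be left alone: closed jar 56 mm across, 70 mm tall. Origin: centre of its underside.
- heatsink: Bystander, loose, to be left alone: finned heat sink 90 x 70 x 45 mm. Origin: centre of its underside.
- screw_tray: Bystander, loose, to be left alone: open grey tray 100 x 75 x 30 mm. Origin: centre of its underside.
- spool: Bystander, loose, to be left alone: green ring 70 mm across, 30 mm high. Origin: centre of its underside.
There are look-alikes about, which are no part of the job. What is shaped like the pipe4 but purple is not meant.

How it is judged:
By the outcome, as a careful person would: the job done as asked, in the order asked, and still so for the second after the job is handed in, with the robot touching nothing.
Of pipe1, pipe2, pipe3, pipe4 only 3 to 4 are there at a start; the rules pass over those that are not, and their reading is None.
At some moment in a run one of pipe1, pipe2, pipe3, pipe4, reservoir may be knocked a few centimetres aside while the robot is not near it.
Once in a run the grip may slacken for a moment while it holds something.
It also fails if it takes over 210 s, if anything falls off the work surface, if the arm or the gripper's body presses on something with over 40 N, if the wrist force passes 120 N, or if a joint passes its speed limit or range.

## Robot

A 6-joint arm with a two-finger parallel gripper is mounted at the origin on the work surface. World frame = base frame: x ahead of the robot, y to its left, z up, the work surface at z = 0. Lengths are in m, angles in degrees, forces in N, time in s.
With the tool pointing down it reaches from about 0.35 to 0.875 m from the base axis. Payload 4.2 kg.
Tool frame: the origin (TCP) lies at the very end of the fingers, on their centre line; the grasp point (between the pads) lies 19 mm behind it (r.hold_point_z is the distance from the TCP to the grasp point, in m); z points along the fingers, y is the direction in which the jaws open and shut (so a half turn about z gives the same grasp; the last joint's range is limited). The gripper opens to 87 mm and grips with 3 to 60 N. Pads are 19 mm wide; open, the fingers measure 117 mm over their backs; the gripper's body (75 mm by 190 mm) begins 51 mm behind the grasp point.
Start: joints at [79.504, 22.042, 0.453, 0, -68.411, -14.817], TCP at [0.267, 0.565, 0.223] pointing down, gripper open.
Joint ranges: [-179.83, 179.83], [-69.29, 118.12], [-61.27, 80.66], [-181.25, 117.63], [-171.15, -9.14], [-177.46, 177.46]. Speed limits (degrees/s): [159.86, 159.86, 180, 180, 180, 180].

## Interface

Orientations are given as a 3x3 rotation matrix whose columns are the frame's x, y, z axes.
In Python, from station import r, cams, ticket gives the robot as it stands.
- The arm moves only by the tool drive_tool, never from a script. Its argument "deltas" is a list of rows, each an object of numbers: "dx", "dy", "dz": the shift along the tool's x, y, z in m; "wx", "wy", "wz": the turn, a rotation vector about the tool's x, y, z in degrees. A call has 1 to 20 rows; each row is the pose to reach, as a shift and turn from the pose commanded when the call began, along the tool's axes at that moment; what a row does not reach only later rows make up. A row lasts 1/10 s, in which the tool goes at most 50 mm and 8.59 degrees, less where a joint would pass 70% of its speed; a pose out of reach is approached as far as the arm can. A call with a gripper value outside its range is refused whole. "gripper" is the opening, from 0 (shut) to 1 (fully open), set as the call begins (left out, the last holds). The fingers move at their own pace and stop on an object; the grip force is fixed at half the most. Time passes only in rows, so rows that repeat a pose let the fingers close. It gives the time, the measured TCP pose, the force and the opening at its end, in the units of the state.
- r.sense(): the state, without advancing time (a new reading comes with each control period).
- cams.capture(name): name is "side" or "top"; returns the picture (384x512x3 uint8, red, green, blue); there is no depth.
- cams.camera_model(name): a dict with "intrinsics" (3x3 intrinsics, pixels), "extrinsics" (4x4, takes a point from world to camera coordinates). Camera axes: x right, y down, z forward; pixel columns grow to the right and rows downward; lengths in m; the calibration is good to about 2 mm. A picture is of the moment at which its call begins. camera_model takes no time and is no camera call.
- ticket.finish_job(): hands the job in, once; it reports no verdict.
The state is a dict: "time_s": time; "joints": joint angles; "joint_velocities": joint speeds; "effort": joint torques, N m; "tcp_pos": TCP position; "ee_rot": TCP orientation; "wrist_force": force on the tool from outside, world axes, zero at the start; "moment": the same for the moment, N m; "gripper_width": opening from 0.0 (shut) to 1.0 (fully open).
Only numpy, scipy, OpenCV 4.12 (cv2) and the standard library are available. Lean on these libraries where they do the work, as an engineer would, in place of code of your own. Each camera call takes 0.05 s, during which the arm holds its last target.

## Working session

There is one attempt and no reset: what is moved stays moved. The work goes in short steps, Python scripts to look and compute and a tool call to move; the robot and the scene stay as the last step left them, time stands still between calls to the robot, and variables do not carry over. Pictures are saved under pics/ and viewed, and the job is handed in when it is done.

Besides the shell and the picture viewer there is one more tool, called after "Emit:" as name(argument=value, ...), one argument or row to a line, values as JSON. drive_tool: Moves the arm, as the interface text tells. Its arguments: {"type":"object","properties":{"deltas":{"type":"array","items":{"type":"object","properties":{"dx":{"type":"number"},"dy":{"type":"number"},"dz":{"type":"number"},"wx":{"type":"number"},"wy":{"type":"number"},"wz":{"type":"number"}}}},"gripper":{"type":"number"}},"required":["deltas"]}

```bash
ls; mkdir -p pics
python3 - <<'E'
from station import r,cams,ticket
import cv2
s=r.sense();print(s)
for n in("top","side"):
    im=cams.capture(n);cv2.imwrite(f"pics/{n}0.png",im[:,:,::-1]);m=cams.camera_model(n);print(m)
    cv2.imwrite(f"pics/{n}0b.png",cv2.resize(im[:,:,::-1],(800,600),interpolation=cv2.INTER_CUBIC))
E
```

```text
pics
{'time_s': 0.0, 'joints': array([ 7.95024503e+01,  2.20918032e+01,  3.80777305e-01, -2.96655074e-02,
       -6.84110645e+01, -1.48173216e+01]), 'joint_velocities': array([-0.03067567,  0.06014533, -0.0247338 ,  0.05399966, -0.01144866,
        0.02698647]), 'effort': array([ 6.71819525e-04, -3.90657628e+01,  1.87404174e+01,  4.22005087e+00,
        1.10372464e-02, -1.85159856e-04]), 'tcp_pos': array([0.26696114, 0.5644576 , 0.22145369]), 'ee_rot': array([[ 9.03889936e-01, -4.27764236e-01, -8.61604101e-04],
       [-4.27765096e-01, -9.03887710e-01, -2.00745169e-03],
       [ 7.99226801e-05,  2.18307954e-03, -9.99997614e-01]]), 'wrist_force': array([ 0.14422823,  0.39566394, -0.34440927]), 'moment': array([-0.02295763, -0.01454083,  0.00547811]), 'gripper_width': 0.999142395690031}
{'intrinsics': array([[372.36028551,   0.        , 248.30122848],
       [  0.        , 372.36028551, 198.82517873],
       [  0.        ,   0.        ,   1.        ]]), 'extrinsics': array([[ 0.01302591, -0.99990939,  0.00339741, -0.0202432 ],
       [-0.99549748, -0.01328732, -0.09385209,  0.52948349],
       [ 0.09388873, -0.0021596 , -0.99558035,  1.13080205],
       [ 0.        ,  0.        ,  0.        ,  1.        ]])}
{'intrinsics': array([[376.30661731,   0.        , 259.0063878 ],
       [  0.        , 376.30661731, 194.80305878],
       [  0.        ,   0.        ,   1.        ]]), 'extrinsics': array([[ 0.82241757, -0.56877879,  0.01095543, -0.45770854],
       [-0.40923579, -0.60488624, -0.68310959,  0.27998357],
       [ 0.39516503,  0.55731798, -0.73023371,  1.06559181],
       [ 0.        ,  0.        ,  0.        ,  1.        ]])}
```

View pics/top0b.png

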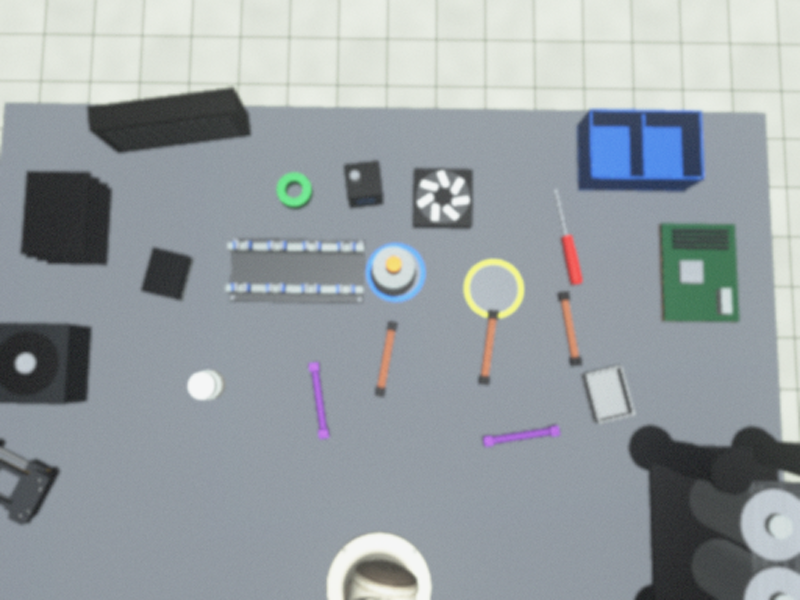

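View pics/side0b.png

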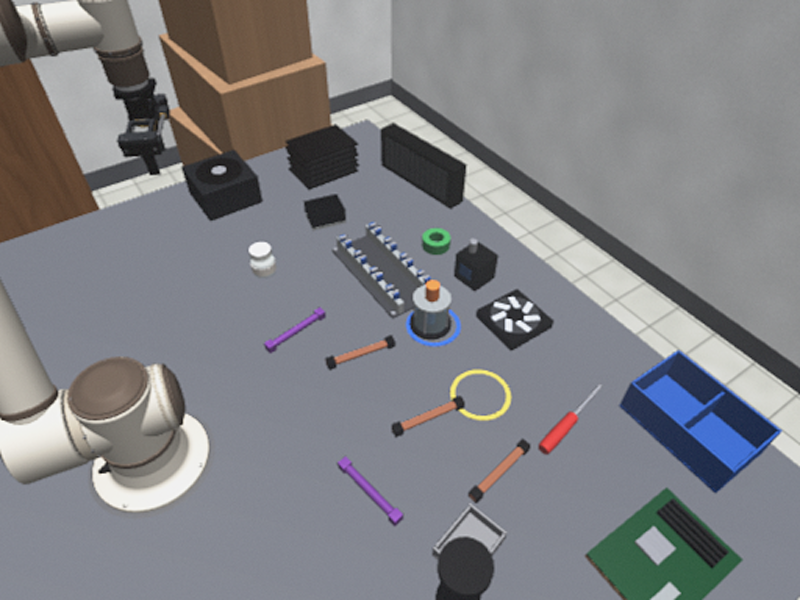

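```bash
cat > h.py <<'E'
import numpy as np,cv2
from station import r,cams,ticket
M={n:cams.camera_model(n) for n in("top","side")}
def proj(n,p):
    E=M[n]['extrinsics'];c=E[:3,:3]@np.asarray(p,float).T.reshape(3,-1)+E[:3,3:];q=M[n]['intrinsics']@c
    return (q[:2]/q[2]).T
def back(n,uv,z):
    E=M[n]['extrinsics'];K=M[n]['intrinsics'];R=E[:3,:3];t=E[:3,3]
    uv=np.atleast_2d(uv).astype(float)
    d=(R.T@np.linalg.inv(K)@np.c_[uv,np.ones(len(uv))].T).T;C=-R.T@t
    return (C+d*((z-C[2])/d[:,2])[:,None])
def cap(tag,names=("top","side")):
    o={}
    for n in names:
        o[n]=cams.capture(n);cv2.imwrite(f"pics/{n}{tag}.png",o[n][:,:,::-1])
    return o
def hsv(im):return cv2.cvtColor(im,cv2.COLOR_RGB2HSV)
def comps(mask,amin=15):
    n,l,s,c=cv2.connectedComponentsWithStats(mask.astype(np.uint8),connectivity=8)
    return [(s[i],c[i],np.argwhere(l==i)[:,::-1]) for i in range(1,n) if s[i,4]>=amin]
def pipes(im,n,z=0.010,show=True):
    H=hsv(im).astype(int);h,s,v=H[...,0],H[...,1],H[...,2]
    m=((h<14)|(h>175))&(s>80)&(s<185)&(v>80)
    out=[]
    for st,c,px in comps(m,40):
        P=back(n,px,z+.004)[:,:2];mu=P.mean(0);w,V=np.linalg.eigh(np.cov((P-mu).T));d=V[:,1]
        L=np.ptp((P-mu)@d);W=np.ptp((P-mu)@V[:,0]);
        t=(P-mu)@d; mid=mu+d*(t.max()+t.min())/2
        if L>.06: out.append((mid,np.degrees(np.arctan2(d[1],d[0]))%180,L,W,len(px)))
        if show:print(n,c.round(1),mid.round(4),np.degrees(np.arctan2(d[1],d[0])).round(1)%180,'L',L.round(3),'W',W.round(3),len(px))
    return out
def go(pos,yaw=None):
    """delta in tool axes for TCP target; yaw=world angle (deg) of the tool y (jaw) axis"""
    s=r.sense();R=s['ee_rot'];p=s['tcp_pos']
    from scipy.spatial.transform import Rotation as Ro
    d=R.T@(np.array(pos)-p)
    w=np.zeros(3)
    if yaw is not None:
        a=np.radians(yaw);best=None
        for k in(0,np.pi):
            y=np.array([np.cos(a+k),np.sin(a+k),0]);z=np.array([0,0,-1.]);x=np.cross(y,z)
            rv=Ro.from_matrix(R.T@np.c_[x,y,z]).as_rotvec(degrees=True)
            q6=s['joints'][5]; print('  option w',rv.round(2),'q6',q6.round(1))
    print('delta',d.round(4),'tcp',p.round(4),'t',s['time_s'],'grip',s['gripper_width'],'F',s['wrist_force'].round(2))
def st():
    s=r.sense();print('t',s['time_s'],'tcp',s['tcp_pos'].round(4),'F',s['wrist_force'].round(2),'g',round(s['gripper_width'],3),'j',s['joints'].round(1))
E
python3 - <<'E'
from h import *
for n in("top","side"):
    im=cv2.imread(f"pics/{n}0.png")[:,:,::-1].copy()
    pipes(im,n)
    H=hsv(im).astype(int);h,s,v=H[...,0],H[...,1],H[...,2]
    for nm,m,z in(("yel",(h>22)&(h<36)&(s>110)&(v>120),0),("blue",(h>100)&(h<118)&(s>130)&(v>130),0),("org",(h>8)&(h<22)&(s>190),.123 )):
        for a,c,px in comps(m,8):
            P=back(n,px,z)[:,:2]
            e=cv2.fitEllipse(px.astype(np.float32)) if len(px)>5 else None
            # circle fit world
            A=np.c_[2*P,np.ones(len(P))];sol=np.linalg.lstsq(A,(P**2).sum(1),rcond=None)[0]
            print(n,nm,a,c.round(1),'mean',P.mean(0).round(4),'circ',sol[:2].round(4),np.sqrt(sol[2]+sol[0]**2+sol[1]**2).round(4))
E
```

```text
top [365.7 166. ] [ 0.6409 -0.3829] 11.199999999999989 L 0.102 W 0.026 254
top [364.3 210.3] [ 0.5006 -0.3763] 9.5 L 0.115 W 0.013 159
top [312.3 222. ] [ 0.4612 -0.2137] 171.8 L 0.114 W 0.013 156
top [246.7 229.2] [ 0.4366 -0.0096] 170.2 L 0.115 W 0.013 158
top yel [248 165   8   8  51] [251.5 168.4] mean [ 0.6298 -0.0224] circ [ 0.6297 -0.0223] 0.0091
top blue [ 377   71   73   45 2023] [408.1  97.1] mean [ 0.8722 -0.5297] circ [ 0.8714 -0.5325] 0.0736
top blue [447  73   2   8  12] [447.3  77.2] mean [ 0.9413 -0.6605] circ [ 0.9429 -0.6593] 0.0078
top blue [235 169  19  23  59] [241.8 183.4] mean [0.5811 0.008 ] circ [ 0.6118 -0.0246] 0.0523
side [124.3  17.2] [0.7415 1.6996] 75.8 L 0.717 W 0.242 516
side [149.8   6.9] [0.9469 1.8065] 68.4 L 0.292 W 0.106 93
side [187.7  24.3] [1.0688 1.5038] 58.1 L 0.65 W 0.187 303
side [167.8  15.9] [1.0184 1.6642] 50.9 L 0.359 W 0.144 109
side [152.2  30.6] [0.8215 1.4845] 71.3 L 0.311 W 0.108 93
side [141.9  38.4] [0.7389 1.4469] 72.2 L 0.258 W 0.084 65
side [ 22.2 101.5] [0.0542 1.2909] 83.8 L 1.05 W 0.232 4308
side [130.7  68. ] [0.5571 1.1784] 83.0 L 0.646 W 0.139 548
side [163.   83.5] [0.6274 0.9156] 60.5 L 0.167 W 0.051 47
side [120.7  92.3] [0.4316 0.9621] 76.5 L 0.229 W 0.089 169
side [276.4 188.1] [0.66   0.0411] 49.1 L 0.042 W 0.027 63
side [230.6 224.9] [ 0.4382 -0.0104] 170.5 L 0.115 W 0.017 150
side [274.  265.6] [ 0.4637 -0.2141] 172.1 L 0.115 W 0.016 183
side [356.8 276.5] [ 0.6421 -0.3794] 11.699999999999989 L 0.111 W 0.026 279
side [320.3 300.2] [ 0.5052 -0.376 ] 9.800000000000011 L 0.116 W 0.014 210
side yel [288 237  39  32 231] [309.  252.8] mean [ 0.5861 -0.23  ] circ [ 0.5834 -0.2246] 0.0556
side blue [260 198  35  23 151] [277.5 212. ] mean [ 0.6042 -0.0419] circ [ 0.6147 -0.0239] 0.0558
side blue [ 405  225   95   77 1720] [449.2 268.3] mean [ 0.9003 -0.5104] circ [ 0.9274 -0.504 ] 0.0807
```

Run:
```python
import cv2
a=cv2.imread('pics/top0.png')[140:260,130:390];cv2.imwrite('pics/c1.png',cv2.resize(a,(780,360),interpolation=cv2.INTER_CUBIC))
a=cv2.imread('pics/side0.png')[130:230,200:340];cv2.imwrite('pics/c2.png',cv2.resize(a,(784,560),interpolation=cv2.INTER_CUBIC))
```

```text
(no output)
```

View pics/c1.png

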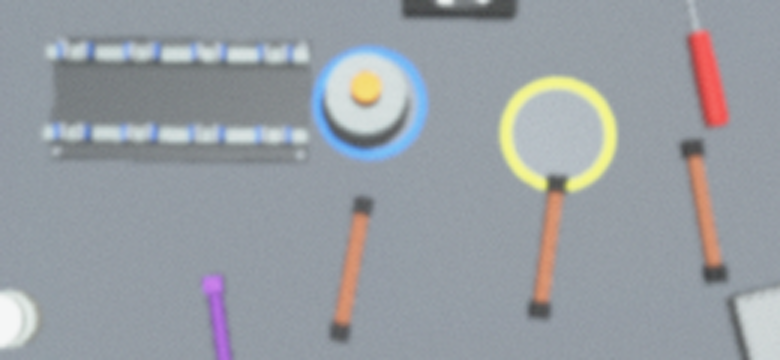

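View pics/c2.png

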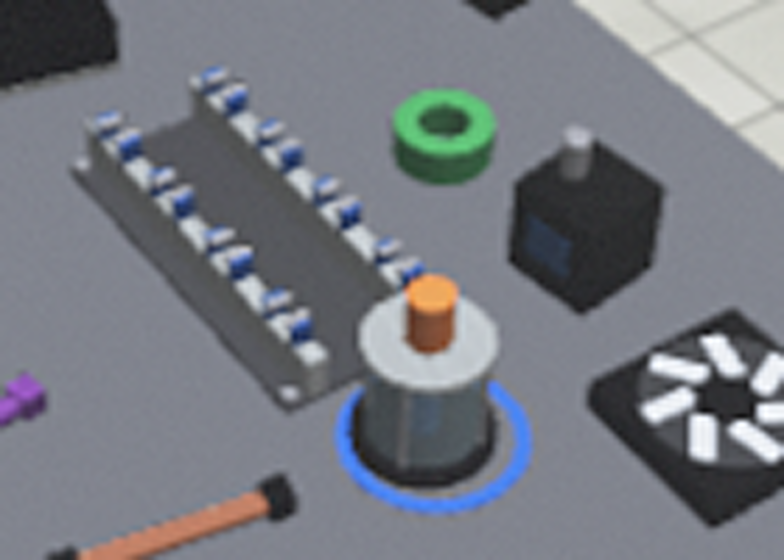

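Run:
```python
from h import *
def circ(P):
    A=np.c_[2*P,np.ones(len(P))];s=np.linalg.lstsq(A,(P**2).sum(1),rcond=None)[0];return s[:2].round(4),np.sqrt(s[2]+s[:2]@s[:2]).round(4)
for n in("top","side"):
    im=cv2.imread(f"pics/{n}0.png")[:,:,::-1].copy()
    I=im.astype(int)
    yel=(I[...,0]+I[...,1])/2-I[...,2]
    for a,c,px in comps((yel>45),30):
        P=back(n,px,0)[:,:2]; print(n,'y',a,c.round(1),circ(P))
        w=yel[px[:,1],px[:,0]]
    bl=I[...,2]-I[...,0]
    for a,c,px in comps((bl>60),30):
        P=back(n,px,0)[:,:2]; print(n,'b',a,c.round(1),circ(P))
    org=I[...,0]-I[...,2]
    for a,c,px in comps((org>130),8):
        # cap top only approx
        print(n,'o',a,c.round(1),back(n,c,.123).round(4), back(n,c,.108).round(4))
for p in [(0.586,-.22,0),(.65,.02,.123)]: print(p,proj('top',p),proj('side',p))
```

```text
top y [360 151  12  31 207] [365.8 166. ] (array([ 0.643 , -0.3857]), np.float64(0.0291))
top y [247 164  10  11  87] [251.6 168.8] (array([ 0.6287, -0.0225]), np.float64(0.012))
top y [297 166  38  38 400] [315.6 183.4] (array([ 0.5812, -0.2269]), np.float64(0.056))
top y [360 192   9  36 128] [364.2 209.6] (array([ 0.5024, -0.3762]), np.float64(0.0329))
top y [309 204   8  36 129] [312.4 221.5] (array([ 0.4635, -0.214 ]), np.float64(0.0329))
top y [242 212  10  36 133] [246.7 229.1] (array([ 0.436 , -0.0116]), np.float64(0.0325))
top b [ 376   70   75   46 2357] [409.8  95.5] (array([ 0.8852, -0.5406]), np.float64(0.0798))
top b [234 155  39  39 429] [253.3 175.1] (array([ 0.6131, -0.0266]), np.float64(0.0566))
top o [361 152  11  29 153] [366.  166.4] [[ 0.6182 -0.349   0.123 ]] [[ 0.621  -0.3538  0.108 ]]
side y [103  22 104  38 545] [152.4  44.6] (array([0.8527, 1.4906]), np.float64(0.2619))
side y [109  69  33  29 165] [121.8  80.2] (array([0.5153, 1.0594]), np.float64(0.0955))
side y [272 179  10  14  77] [277.1 184.1] (array([0.6784, 0.0633]), np.float64(0.0201))
side y [215 
[... 283 characters left out ...]
5 225] [357.4 276. ] (array([ 0.6526, -0.3736]), np.float64(0.0293))
side y [306 286  29  29 181] [320.1 299.9] (array([ 0.5101, -0.3687]), np.float64(0.0333))
side b [260 198  35  24 198] [278. 212.] (array([ 0.6141, -0.0245]), np.float64(0.0559))
side b [ 404  224   96   84 1985] [449.8 267.2] (array([ 0.9306, -0.5021]), np.float64(0.0846))
side o [273 180   8   5  37] [276.6 182.1] [[ 0.6091 -0.0206  0.123 ]] [[ 0.6186 -0.0089  0.108 ]]
side o [347 264  22  24 185] [357.6 275.8] [[ 0.5788 -0.414   0.123 ]] [[ 0.5878 -0.4092  0.108 ]]
(0.586, -0.22, 0) [[313.39153737 182.83123494]] [[306.85878544 250.30843029]]
(0.65, 0.02, 0.123) [[237.38226476 153.76593725]] [[279.22737049 169.95150185]]
```

Run:
```python
import cv2,numpy as np
a=cv2.imread('pics/top0.png')[145:200,140:240];cv2.imwrite('pics/c3.png',cv2.resize(a,(800,440),interpolation=cv2.INTER_NEAREST))
a=cv2.imread('pics/side0.png')[135:205,205:280];cv2.imwrite('pics/c4.png',cv2.resize(a,(640,597),interpolation=cv2.INTER_NEAREST))
```

```text
(no output)
```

View pics/c3.png

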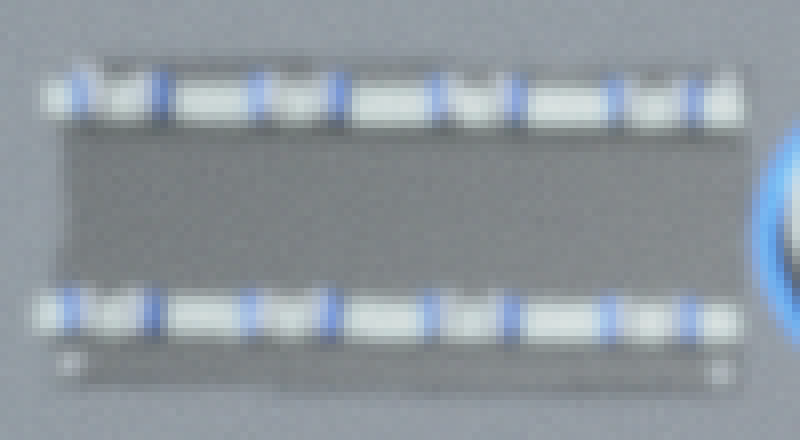

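View pics/c4.png

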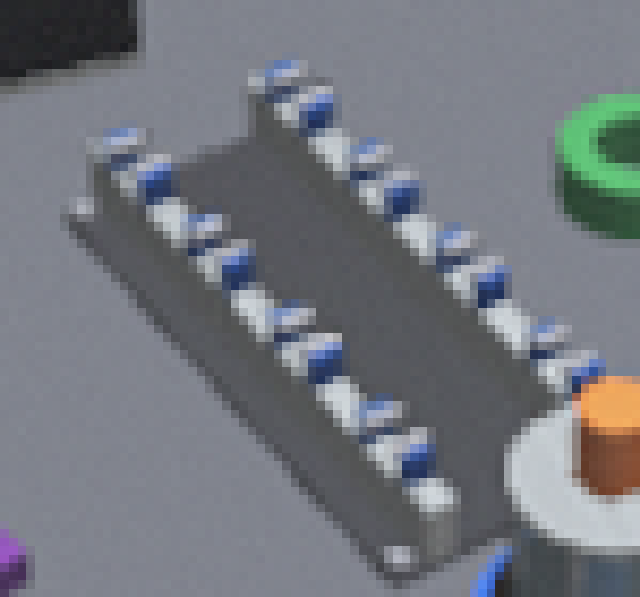

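Run:
```python
from h import *
im=cv2.imread("pics/top0.png")[:,:,::-1].astype(float)
# rails
up=8
for nm,(r0,r1) in dict(far=(153,162),near=(180,189)).items():
    g=im[...,0]
    cents=[]
    for c in range(148,230,1):
        col=im[r0-2:r1+2,c,1]; w=np.clip(col-165,0,None); 
        if w.sum()>60: cents.append((c,(w*np.arange(r0-2,r1+2)).sum()/w.sum()))
    cents=np.array(cents);k=np.polyfit(cents[:,0],cents[:,1],1)
    res=cents[:,1]-np.polyval(k,cents[:,0]);ok=abs(res)<.6;k=np.polyfit(cents[ok,0],cents[ok,1],1)
    y0,y1=np.polyval(k,[150,228]);P=back('top',[[150,y0],[228,y1]],.037);d=P[1]-P[0]
    print(nm,P.round(4),'ang of y axis',np.degrees(np.arctan2(-d[0],-d[1])).round(2),len(cents),ok.sum())
    b=np.array([ (im[int(round(np.polyval(k,c)))-1:int(round(np.polyval(k,c)))+2,c,2]-im[int(round(np.polyval(k,c)))-1:int(round(np.polyval(k,c)))+2,c,0]).mean() for c in range(140,240)])
    g=np.array([ im[int(round(np.polyval(k,c)))-1:int(round(np.polyval(k,c)))+2,c,1].mean() for c in range(140,240)])
    pk=[]
    for i in range(2,98):
        if b[i]>25 and b[i]>=b[i-1] and b[i]>b[i+1]:
            w=np.clip(b[i-2:i+3]-10,0,None);pk.append(140+i+(w*np.arange(-2,3)).sum()/w.sum())
    pk=np.array(pk);B=back('top',np.c_[pk,np.polyval(k,pk)],.045)
    print('stripes y',B[:,1].round(4)); 
    m=B[:,1].reshape(-1,2).mean(1) if len(pk)==8 else None;print('pair mid',m)
    # ends
    th=(g[20:80].max()+150)/2
    print('g left',g[:8].round(0),'right',g[88:99].round(0))
# screws guess in side and top
```

```text
far [[0.656  0.2933 0.037 ]
 [0.6551 0.0514 0.037 ]] ang of y axis 0.22 69 60
stripes y [0.2932 0.2614 0.2245 0.1933 0.1554 0.1249 0.0871 0.0568]
pair mid [0.27729637 0.20891836 0.14018913 0.07198684]
g left [157. 156. 156. 158. 165. 186. 207. 212.] right [209. 219. 220. 216. 197. 165. 154. 156. 157. 158. 157.]
near [[0.5714 0.2902 0.037 ]
 [0.5712 0.0499 0.037 ]] ang of y axis 0.05 69 68
stripes y [0.2932 0.2617 0.2247 0.1935 0.1558 0.1251 0.0872 0.0565]
pair mid [0.27744312 0.20913711 0.14044237 0.07187954]
g left [156. 156. 160. 170. 190. 209. 212. 200.] right [214. 220. 218. 209. 186. 166. 157. 157. 160. 166. 172.]
```

Run:
```python
from h import *
print(back('top',[[145,157.5],[232.5,158],[143.8,184],[232,184.8]],.037).round(4))
c=np.array([.6134,.1737])
a=cv2.imread('pics/side0.png');b=cv2.imread('pics/top0.png')
S=8
for n,im,(y0,y1,x0,x1) in(('side',a,(135,205,205,280)),('top',b,(145,200,140,240))):
    z=cv2.resize(im[y0:y1,x0:x1],None,fx=S,fy=S,interpolation=cv2.INTER_CUBIC)
    def pt(p,col):
        u=proj(n,p)[0];u=((u-[x0,y0]+.5)*S).astype(int);cv2.circle(z,tuple(map(int,u)),3,col,-1)
    for sx in(-42,42):
        for k in(-102,-34,34,102): pt((c[0]+sx/1e3,c[1]+k/1e3,.037),(0,0,255))
        for k in(-135,135):
            for e in(-7,7): pt((c[0]+(sx+e)/1e3,c[1]+k/1e3,.037),(0,255,0))
    for sx in(-65,65):
        for k in(-135,135): pt((c[0]+sx/1e3,c[1]+k/1e3,.006),(255,255,0))
    cv2.imwrite(f'pics/ov_{n}.png',z)
```

```text
[[0.653  0.3087 0.037 ]
 [0.6551 0.0374 0.037 ]
 [0.5701 0.3092 0.037 ]
 [0.5713 0.0376 0.037 ]]
```

View pics/ov_side.png

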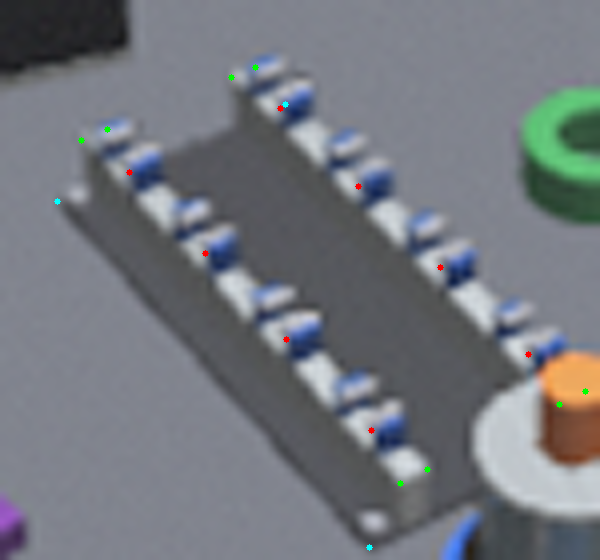

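View pics/ov_top.png

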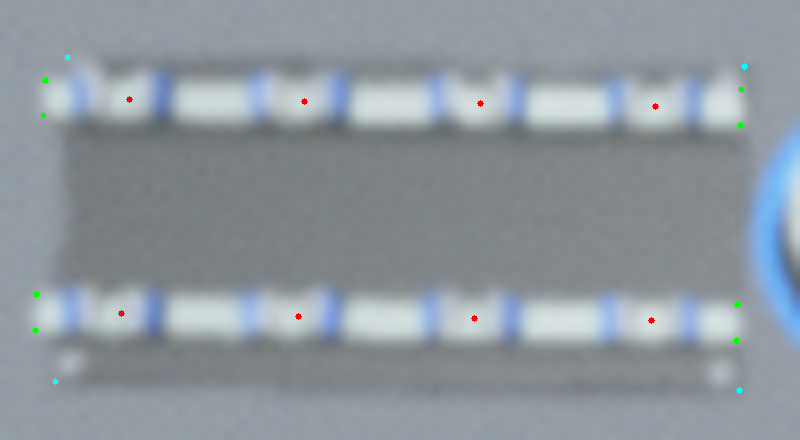

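Run:
```python
from h import *
print(back('top',[251.6,168.8],.12).round(4),back('side',[276.8,182.3],.123).round(4))
for n in('top','side'): print(proj(n,(.6135,-.0255,.123)),proj(n,(.6135,-.0255,.108)))
go((.6125,-.0235,.20),90)
```

```text
[[ 0.6074 -0.0214  0.12  ]] [[ 0.609  -0.0219  0.123 ]]
[[253.0740583  166.52866568]] [[252.99056401 167.4598117 ]]
[[278.60191995 182.40099696]] [[278.37435578 185.68650678]]
  option w [ 3.0000e-02 -1.5000e-01  1.5468e+02] q6 -14.8
  option w [ 1.100e-01  2.000e-02 -2.532e+01] q6 -14.8
delta [0.5638 0.3837 0.0224] tcp [0.267  0.5645 0.2216] t 0.1 grip 1.0040123290488279 F [1.38 0.17 0.45]
```

Emit:
drive_tool(
  deltas=[
    {"dx": 0.56, "dy": 0.383, "dz": 0.022, "wz": 154.7},
    {"dx": 0.56, "dy": 0.383, "dz": 0.022, "wz": 154.7},
    {"dx": 0.56, "dy": 0.383, "dz": 0.022, "wz": 154.7},
    {"dx": 0.56, "dy": 0.383, "dz": 0.022, "wz": 154.7},
    {"dx": 0.56, "dy": 0.383, "dz": 0.022, "wz": 154.7},
    {"dx": 0.56, "dy": 0.383, "dz": 0.022, "wz": 154.7},
    {"dx": 0.56, "dy": 0.383, "dz": 0.022, "wz": 154.7},
    {"dx": 0.56, "dy": 0.383, "dz": 0.022, "wz": 154.7},
    {"dx": 0.56, "dy": 0.383, "dz": 0.022, "wz": 154.7},
    {"dx": 0.56, "dy": 0.383, "dz": 0.022, "wz": 154.7},
    {"dx": 0.56, "dy": 0.383, "dz": 0.022, "wz": 154.7},
    {"dx": 0.56, "dy": 0.383, "dz": 0.022, "wz": 154.7},
    {"dx": 0.56, "dy": 0.383, "dz": 0.022, "wz": 154.7},
    {"dx": 0.56, "dy": 0.383, "dz": 0.022, "wz": 154.7},
    {"dx": 0.56, "dy": 0.383, "dz": 0.022, "wz": 154.7},
    {"dx": 0.56, "dy": 0.383, "dz": 0.022, "wz": 154.7},
    {"dx": 0.56, "dy": 0.383, "dz": 0.022, "wz": 154.7},
    {"dx": 0.56, "dy": 0.383, "dz": 0.022, "wz": 154.7},
    {"dx": 0.56, "dy": 0.383, "dz": 0.022, "wz": 154.7},
    {"dx": 0.56, "dy": 0.383, "dz": 0.022, "wz": 154.7},
  ],
  gripper=0.8,
)

```text
schema error: expected keys dx, dy, dz, wx, wy, wz
```

Run:
```python
from h import *
go((.6085,-.022,.092),90);st()
print(r.sense()['ee_rot'].round(4))
```

```text
option w [ 3.0000e-02 -1.5000e-01  1.5468e+02] q6 -14.8
  option w [ 1.100e-01  2.000e-02 -2.532e+01] q6 -14.8
delta [0.5595 0.3839 0.1304] tcp [0.267  0.5645 0.2216] t 0.1 grip 1.0040123290488279 F [1.38 0.17 0.45]
t 0.1 tcp [0.267  0.5645 0.2216] F [1.38 0.17 0.45] g 1.004 j [ 79.5  22.1   0.4  -0.  -68.4 -14.8]
[[ 9.039e-01 -4.276e-01 -7.000e-04]
 [-4.276e-01 -9.039e-01 -1.800e-03]
 [ 1.000e-04  2.000e-03 -1.000e+00]]
```

Emit:
drive_tool(
  deltas=[
    {"dx": 0.56, "dy": 0.383, "dz": 0.022, "wx": 0, "wy": 0, "wz": 154.7},
    {"dx": 0.56, "dy": 0.383, "dz": 0.022, "wx": 0, "wy": 0, "wz": 154.7},
    {"dx": 0.56, "dy": 0.383, "dz": 0.022, "wx": 0, "wy": 0, "wz": 154.7},
    {"dx": 0.56, "dy": 0.383, "dz": 0.022, "wx": 0, "wy": 0, "wz": 154.7},
    {"dx": 0.56, "dy": 0.383, "dz": 0.022, "wx": 0, "wy": 0, "wz": 154.7},
    {"dx": 0.56, "dy": 0.383, "dz": 0.022, "wx": 0, "wy": 0, "wz": 154.7},
    {"dx": 0.56, "dy": 0.383, "dz": 0.022, "wx": 0, "wy": 0, "wz": 154.7},
    {"dx": 0.56, "dy": 0.383, "dz": 0.022, "wx": 0, "wy": 0, "wz": 154.7},
    {"dx": 0.56, "dy": 0.383, "dz": 0.022, "wx": 0, "wy": 0, "wz": 154.7},
    {"dx": 0.56, "dy": 0.383, "dz": 0.022, "wx": 0, "wy": 0, "wz": 154.7},
    {"dx": 0.56, "dy": 0.383, "dz": 0.022, "wx": 0, "wy": 0, "wz": 154.7},
    {"dx": 0.56, "dy": 0.383, "dz": 0.022, "wx": 0, "wy": 0, "wz": 154.7},
    {"dx": 0.56, "dy": 0.383, "dz": 0.022, "wx": 0, "wy": 0, "wz": 154.7},
    {"dx": 0.56, "dy": 0.383, "dz": 0.022, "wx": 0, "wy": 0, "wz": 154.7},
    {"dx": 0.56, "dy": 0.383, "dz": 0.022, "wx": 0, "wy": 0, "wz": 154.7},
    {"dx": 0.56, "dy": 0.383, "dz": 0.022, "wx": 0, "wy": 0, "wz": 154.7},
    {"dx": 0.56, "dy": 0.383, "dz": 0.022, "wx": 0, "wy": 0, "wz": 154.7},
    {"dx": 0.56, "dy": 0.383, "dz": 0.022, "wx": 0, "wy": 0, "wz": 154.7},
    {"dx": 0.56, "dy": 0.383, "dz": 0.022, "wx": 0, "wy": 0, "wz": 154.7},
    {"dx": 0.56, "dy": 0.383, "dz": 0.022, "wx": 0, "wy": 0, "wz": 154.7},
  ],
  gripper=0.8,
)

```text
time_s: 2.1
tcp_pos: [0.6095, -0.0207, 0.2002]
ee_rot: [[-1.0, -0.003, -0.001], [-0.003, 1.0, -0.0], [0.001, -0.0, -1.0]]
wrist_force: [-0.4, 0.3, 0.3]
gripper_width: 0.798
```

Run:
```python
from h import *
go((.6085,-.022,.092),90);st()
print(r.sense()['ee_rot'].round(4))
```

```text
option w [-0.   -0.04  0.17] q6 -103.1
  option w [ 7.0000e-02 -1.0000e-02 -1.7983e+02] q6 -103.1
delta [ 0.0009 -0.0013  0.1082] tcp [ 0.6095 -0.0207  0.2002] t 2.1 grip 0.7983202651689674 F [-0.44  0.33  0.27]
t 2.1 tcp [ 0.6095 -0.0207  0.2002] F [-0.44  0.33  0.27] g 0.798 j [  13.2   21.5   -3.7   -0.   -64.9 -103.1]
[[-1.0e+00 -2.9e-03 -7.0e-04]
 [-2.9e-03  1.0e+00 -1.0e-04]
 [ 7.0e-04 -1.0e-04 -1.0e+00]]
```

Emit:
drive_tool(
  deltas=[
    {"dx": 0.001, "dy": -0.001, "dz": 0.04, "wx": 0, "wy": 0, "wz": 0},
    {"dx": 0.001, "dy": -0.001, "dz": 0.075, "wx": 0, "wy": 0, "wz": 0},
    {"dx": 0.001, "dy": -0.001, "dz": 0.095, "wx": 0, "wy": 0, "wz": 0},
    {"dx": 0.001, "dy": -0.001, "dz": 0.104, "wx": 0, "wy": 0, "wz": 0},
    {"dx": 0.001, "dy": -0.001, "dz": 0.107, "wx": 0, "wy": 0, "wz": 0},
    {"dx": 0.001, "dy": -0.001, "dz": 0.107, "wx": 0, "wy": 0, "wz": 0},
    {"dx": 0.001, "dy": -0.001, "dz": 0.107, "wx": 0, "wy": 0, "wz": 0},
  ],
)

```text
time_s: 2.8
tcp_pos: [0.6097, -0.0215, 0.095]
ee_rot: [[-1.0, -0.0, 0.003], [-0.0, 1.0, 0.0], [-0.003, 0.0, -1.0]]
wrist_force: [-0.1, 0.2, 1.1]
gripper_width: 0.804
```

Run:
```python
from h import *
st();o=cap('1')
a=cv2.resize(o['side'][130:240,210:350],(764,600),interpolation=cv2.INTER_CUBIC)[:,:,::-1];cv2.imwrite('pics/c5.png',a)
```

```text
t 2.8 tcp [ 0.6097 -0.0215  0.095 ] F [-0.06  0.22  1.1 ] g 0.804 j [  13.2   27.1  -11.3    0.   -51.4 -103.2]
```

View pics/c5.png

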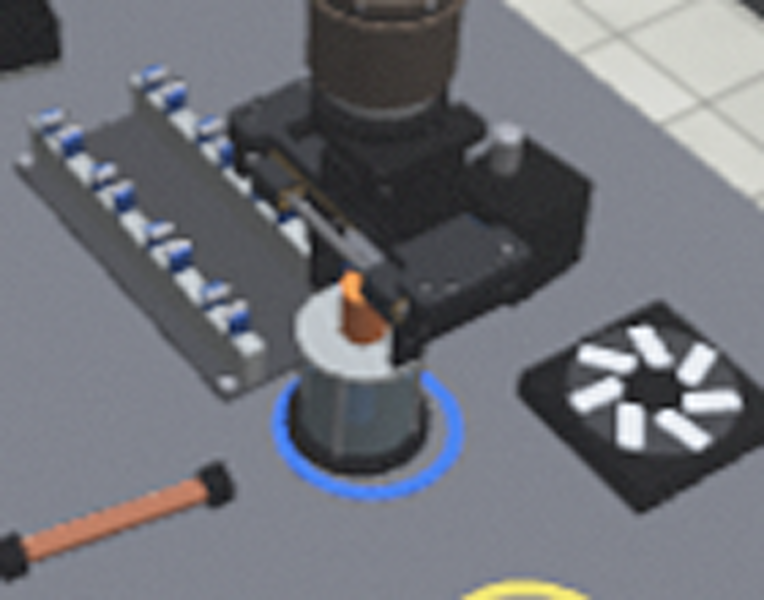

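Emit:
drive_tool(
  deltas=[
    {"dx": 0, "dy": 0, "dz": 0.002, "wx": 0, "wy": 0, "wz": 0},
    {"dx": 0, "dy": 0, "dz": 0.002, "wx": 0, "wy": 0, "wz": 0},
    {"dx": 0, "dy": 0, "dz": 0.002, "wx": 0, "wy": 0, "wz": 0},
    {"dx": 0, "dy": 0, "dz": 0.002, "wx": 0, "wy": 0, "wz": 0},
    {"dx": 0, "dy": 0, "dz": 0.002, "wx": 0, "wy": 0, "wz": 0},
    {"dx": 0, "dy": 0, "dz": 0.002, "wx": 0, "wy": 0, "wz": 0},
    {"dx": 0, "dy": 0, "dz": 0.002, "wx": 0, "wy": 0, "wz": 0},
    {"dx": 0, "dy": 0, "dz": 0.002, "wx": 0, "wy": 0, "wz": 0},
    {"dx": 0, "dy": 0, "dz": 0.002, "wx": 0, "wy": 0, "wz": 0},
    {"dx": 0, "dy": 0, "dz": 0.002, "wx": 0, "wy": 0, "wz": 0},
  ],
  gripper=0,
)

```text
time_s: 3.9
tcp_pos: [0.6088, -0.0215, 0.0916]
ee_rot: [[-1.0, 0.0, 0.0], [0.0, 1.0, 0.0], [-0.0, 0.0, -1.0]]
wrist_force: [0.2, 1.4, -0.8]
gripper_width: 0.34
```

Run:
```python
from h import *
st()
go((.587,-.226,.0927),90)
```

```text
t 3.9 tcp [ 0.6088 -0.0215  0.0916] F [ 0.22  1.4  -0.82] g 0.34 j [  13.2   27.3  -11.5   -0.   -51.1 -103.2]
  option w [ 0.01  0.02 -0.01] q6 -103.2
  option w [ 3.0000e-02 -1.0000e-02  1.7999e+02] q6 -103.2
delta [ 0.0218 -0.2045 -0.0012] tcp [ 0.6088 -0.0215  0.0916] t 3.9 grip 0.3397572057677983 F [ 0.22  1.4  -0.82]
```

Emit:
drive_tool(
  deltas=[
    {"dx": 0.0, "dy": -0.003, "dz": 0, "wx": 0, "wy": 0, "wz": 0},
    {"dx": 0.001, "dy": -0.008, "dz": 0, "wx": 0, "wy": 0, "wz": 0},
    {"dx": 0.001, "dy": -0.015, "dz": 0, "wx": 0, "wy": 0, "wz": 0},
    {"dx": 0.002, "dy": -0.022, "dz": 0, "wx": 0, "wy": 0, "wz": 0},
    {"dx": 0.003, "dy": -0.03, "dz": 0, "wx": 0, "wy": 0, "wz": 0},
  ],
)

```text
time_s: 4.4
tcp_pos: [0.6056, -0.0524, 0.0916]
ee_rot: [[-1.0, 0.0, 0.0], [0.0, 1.0, 0.0], [-0.0, 0.0, -1.0]]
wrist_force: [-0.1, 1.9, -0.2]
gripper_width: 0.334
```

Run:
```python
from h import *
st()
go((.587,-.226,.0916),90)
```

```text
t 4.4 tcp [ 0.6056 -0.0524  0.0916] F [-0.08  1.88 -0.19] g 0.334 j [  10.3   27.2  -11.7   -0.   -51.1 -100.3]
  option w [ 0.    0.01 -0.02] q6 -100.3
  option w [ 1.0000e-02 -0.0000e+00  1.7998e+02] q6 -100.3
delta [ 0.0185 -0.1736  0.    ] tcp [ 0.6056 -0.0524  0.0916] t 4.4 grip 0.33377028336220743 F [-0.08  1.88 -0.19]
```

Emit:
drive_tool(
  deltas=[
    {"dx": 0.001, "dy": -0.008, "dz": 0, "wx": 0, "wy": 0, "wz": 0},
    {"dx": 0.001, "dy": -0.018, "dz": 0, "wx": 0, "wy": 0, "wz": 0},
    {"dx": 0.002, "dy": -0.028, "dz": 0, "wx": 0, "wy": 0, "wz": 0},
    {"dx": 0.003, "dy": -0.039, "dz": 0, "wx": 0, "wy": 0, "wz": 0},
    {"dx": 0.004, "dy": -0.05, "dz": 0, "wx": 0, "wy": 0, "wz": 0},
    {"dx": 0.005, "dy": -0.061, "dz": 0, "wx": 0, "wy": 0, "wz": 0},
    {"dx": 0.006, "dy": -0.072, "dz": 0, "wx": 0, "wy": 0, "wz": 0},
    {"dx": 0.007, "dy": -0.083, "dz": 0, "wx": 0, "wy": 0, "wz": 0},
    {"dx": 0.008, "dy": -0.094, "dz": 0, "wx": 0, "wy": 0, "wz": 0},
    {"dx": 0.009, "dy": -0.105, "dz": 0, "wx": 0, "wy": 0, "wz": 0},
    {"dx": 0.01, "dy": -0.116, "dz": 0, "wx": 0, "wy": 0, "wz": 0},
    {"dx": 0.011, "dy": -0.127, "dz": 0, "wx": 0, "wy": 0, "wz": 0},
    {"dx": 0.012, "dy": -0.138, "dz": 0, "wx": 0, "wy": 0, "wz": 0},
    {"dx": 0.013, "dy": -0.148, "dz": 0, "wx": 0, "wy": 0, "wz": 0},
    {"dx": 0.015, "dy": -0.157, "dz": 0, "wx": 0, "wy": 0, "wz": 0},
    {"dx": 0.016, "dy": -0.164, "dz": 0, "wx": 0, "wy": 0, "wz": 0},
    {"dx": 0.017, "dy": -0.17, "dz": 0, "wx": 0, "wy": 0, "wz": 0},
    {"dx": 0.018, "dy": -0.173, "dz": 0, "wx": 0, "wy": 0, "wz": 0},
    {"dx": 0.018, "dy": -0.173, "dz": 0, "wx": 0, "wy": 0, "wz": 0},
  ],
)

```text
time_s: 6.3
tcp_pos: [0.5876, -0.2254, 0.0915]
ee_rot: [[-1.0, 0.001, 0.0], [0.001, 1.0, -0.001], [-0.0, -0.001, -1.0]]
wrist_force: [0.7, -1.0, -0.1]
gripper_width: 0.335
```

Run:
```python
from h import *
st();o=cap('2')
a=cv2.resize(o['side'][170:300,210:370],(738,600),interpolation=cv2.INTER_CUBIC)[:,:,::-1];cv2.imwrite('pics/c6.png',a)
```

```text
t 6.3 tcp [ 0.5876 -0.2254  0.0915] F [ 0.65 -1.01 -0.13] g 0.335 j [ -6.3  29.   -8.5   0.  -52.5 -83.8]
```

View pics/c6.png

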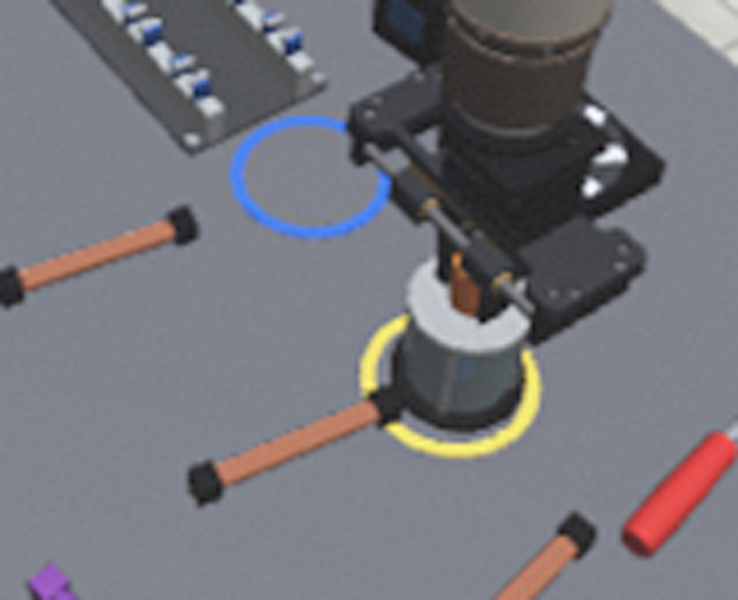

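Emit:
drive_tool(
  deltas=[
    {"dx": 0, "dy": 0, "dz": 0, "wx": 0, "wy": 0, "wz": 0},
    {"dx": 0, "dy": 0, "dz": 0, "wx": 0, "wy": 0, "wz": 0},
    {"dx": 0, "dy": 0, "dz": 0, "wx": 0, "wy": 0, "wz": 0},
    {"dx": 0, "dy": 0, "dz": 0, "wx": 0, "wy": 0, "wz": 0},
    {"dx": 0, "dy": 0, "dz": 0, "wx": 0, "wy": 0, "wz": 0},
    {"dx": 0, "dy": 0, "dz": -0.01, "wx": 0, "wy": 0, "wz": 0},
    {"dx": 0, "dy": 0, "dz": -0.03, "wx": 0, "wy": 0, "wz": 0},
    {"dx": 0, "dy": 0, "dz": -0.07, "wx": 0, "wy": 0, "wz": 0},
    {"dx": 0, "dy": 0, "dz": -0.11, "wx": 0, "wy": 0, "wz": 0},
    {"dx": 0, "dy": 0, "dz": -0.11, "wx": 0, "wy": 0, "wz": 0},
  ],
  gripper=0.7,
)

```text
time_s: 7.4
tcp_pos: [0.5912, -0.2259, 0.2097]
ee_rot: [[-1.0, -0.001, 0.014], [-0.001, 1.0, -0.004], [-0.014, -0.004, -1.0]]
wrist_force: [-0.3, -0.7, 0.3]
gripper_width: 0.707
```

Run:
```python
from h import *
st();o=cap('3')
pipes(o['top'],'top');pipes(o['side'],'side')
go((.437,-.01,.1),80.3)
```

```text
t 7.4 tcp [ 0.5912 -0.2259  0.2097] F [-0.27 -0.7   0.28] g 0.707 j [ -6.2  22.9  -0.2   0.2 -66.1 -83.8]
top [364.3 210. ] [ 0.5019 -0.3762] 9.300000000000011 L 0.118 W 0.013 160
top [312.3 222. ] [ 0.4612 -0.2137] 171.8 L 0.114 W 0.013 154
side [20.6 94.6] [0.0882 1.6194] 83.9 L 1.71 W 0.23 4828
side [152.5  16.3] [0.9121 1.6953] 75.2 L 0.301 W 0.073 69
side [174.2  13.8] [1.0375 1.6426] 81.3 L 0.226 W 0.057 41
side [141.8  86.9] [0.5305 0.9482] 77.3 L 0.155 W 0.079 125
side [129.6  93.6] [0.4595 0.9217] 81.6 L 0.141 W 0.037 44
side [121.3  96.9] [0.4179 0.9135] 73.6 L 0.124 W 0.055 77
side [230.5 224.9] [ 0.4375 -0.0103] 170.5 L 0.116 W 0.017 151
side [311.8 233.1] [ 0.6365 -0.1804] 60.6 L 0.042 W 0.033 70
side [274.  265.6] [ 0.4637 -0.2141] 172.1 L 0.115 W 0.016 183
side [356.8 276.5] [ 0.6421 -0.3794] 11.699999999999989 L 0.111 W 0.026 279
side [320.3 300.2] [ 0.5052 -0.376 ] 9.800000000000011 L 0.116 W 0.014 210
  option w [0.01 0.21 9.68] q6 -83.8
  option w [-3.2000e-01  1.0000e-02 -1.7032e+02] q6 -83.8
delta [0.1516 0.2146 0.103 ] tcp [ 0.5881 -0.2246  0.2036] t 7.5 grip 0.7025270919481902 F [-0.43 -0.14 -0.58]
```

Emit:
drive_tool(
  deltas=[
    {"dx": 0.151, "dy": 0.2145, "dz": 0.02, "wx": 0, "wy": 0, "wz": 9.7},
    {"dx": 0.151, "dy": 0.2145, "dz": 0.02, "wx": 0, "wy": 0, "wz": 9.7},
    {"dx": 0.151, "dy": 0.2145, "dz": 0.05, "wx": 0, "wy": 0, "wz": 9.7},
    {"dx": 0.151, "dy": 0.2145, "dz": 0.103, "wx": 0, "wy": 0, "wz": 9.7},
    {"dx": 0.151, "dy": 0.2145, "dz": 0.103, "wx": 0, "wy": 0, "wz": 9.7},
    {"dx": 0.151, "dy": 0.2145, "dz": 0.103, "wx": 0, "wy": 0, "wz": 9.7},
    {"dx": 0.151, "dy": 0.2145, "dz": 0.103, "wx": 0, "wy": 0, "wz": 9.7},
    {"dx": 0.151, "dy": 0.2145, "dz": 0.103, "wx": 0, "wy": 0, "wz": 9.7},
    {"dx": 0.151, "dy": 0.2145, "dz": 0.103, "wx": 0, "wy": 0, "wz": 9.7},
    {"dx": 0.151, "dy": 0.2145, "dz": 0.103, "wx": 0, "wy": 0, "wz": 9.7},
  ],
  gripper=0.6,
)

```text
time_s: 8.5
tcp_pos: [0.4377, -0.0105, 0.099]
ee_rot: [[-0.985, 0.17, 0.001], [0.17, 0.985, 0.0], [-0.001, 0.001, -1.0]]
wrist_force: [-0.1, 0.5, -0.8]
gripper_width: 0.604
```

Run:
```python
from h import *
st()
go((.437,-.01,.004),80.4)
```

```text
t 8.5 tcp [ 0.4377 -0.0105  0.099 ] F [-0.11  0.54 -0.84] g 0.604 j [  20.    12.1  -34.7    0.   -43.1 -119.8]
  option w [ 0.03  0.08 -0.19] q6 -119.8
  option w [ 1.2000e-01 -5.0000e-02  1.7981e+02] q6 -119.8
delta [0.0009 0.0003 0.095 ] tcp [ 0.4377 -0.0105  0.099 ] t 8.5 grip 0.6044041382781226 F [-0.11  0.54 -0.84]
```

Emit:
drive_tool(
  deltas=[
    {"dx": 0.001, "dy": 0, "dz": 0.03, "wx": 0, "wy": 0, "wz": -0.2},
    {"dx": 0.001, "dy": 0, "dz": 0.06, "wx": 0, "wy": 0, "wz": -0.2},
    {"dx": 0.001, "dy": 0, "dz": 0.08, "wx": 0, "wy": 0, "wz": -0.2},
    {"dx": 0.001, "dy": 0, "dz": 0.09, "wx": 0, "wy": 0, "wz": -0.2},
    {"dx": 0.001, "dy": 0, "dz": 0.094, "wx": 0, "wy": 0, "wz": -0.2},
    {"dx": 0.001, "dy": 0, "dz": 0.094, "wx": 0, "wy": 0, "wz": -0.2},
    {"dx": 0.001, "dy": 0, "dz": 0.094, "wx": 0, "wy": 0, "wz": -0.2},
  ],
)

```text
time_s: 9.2
tcp_pos: [0.4366, -0.0098, 0.0054]
ee_rot: [[-0.986, 0.165, 0.002], [0.165, 0.986, 0.001], [-0.002, 0.001, -1.0]]
wrist_force: [0.5, 0.6, -0.1]
gripper_width: 0.599
```

Emit:
drive_tool(
  deltas=[
    {"dx": 0, "dy": 0, "dz": 0, "wx": 0, "wy": 0, "wz": 0},
    {"dx": 0, "dy": 0, "dz": 0, "wx": 0, "wy": 0, "wz": 0},
    {"dx": 0, "dy": 0, "dz": 0, "wx": 0, "wy": 0, "wz": 0},
    {"dx": 0, "dy": 0, "dz": 0, "wx": 0, "wy": 0, "wz": 0},
    {"dx": 0, "dy": 0, "dz": 0, "wx": 0, "wy": 0, "wz": 0},
    {"dx": 0, "dy": 0, "dz": 0, "wx": 0, "wy": 0, "wz": 0},
    {"dx": 0, "dy": 0, "dz": 0, "wx": 0, "wy": 0, "wz": 0},
    {"dx": 0, "dy": 0, "dz": 0, "wx": 0, "wy": 0, "wz": 0},
  ],
  gripper=0,
)

```text
time_s: 10.0
tcp_pos: [0.4359, -0.0099, 0.0046]
ee_rot: [[-0.986, 0.165, 0.0], [0.165, 0.986, 0.0], [-0.0, 0.0, -1.0]]
wrist_force: [-0.1, 1.1, 1.0]
gripper_width: 0.172
```

Run:
```python
from h import *
st();o=cap('4')
a=cv2.resize(o['side'][150:280,160:320],(738,600),interpolation=cv2.INTER_CUBIC)[:,:,::-1];cv2.imwrite('pics/c7.png',a)
go((.6134,.1397,.15),90)
```

```text
t 10.0 tcp [ 0.4359 -0.0099  0.0046] F [-0.06  1.09  1.02] g 0.172 j [  20.2   21.8  -40.6   -0.   -27.6 -119.7]
  option w [ 0.01  0.02 -9.51] q6 -119.7
  option w [ 3.0000e-02 -1.0000e-02  1.7049e+02] q6 -119.7
delta [-0.1504  0.1769 -0.1453] tcp [ 0.4359 -0.0098  0.0046] t 10.1 grip 0.16898558794843996 F [-0.21  1.01  2.02]
```

View pics/c7.png

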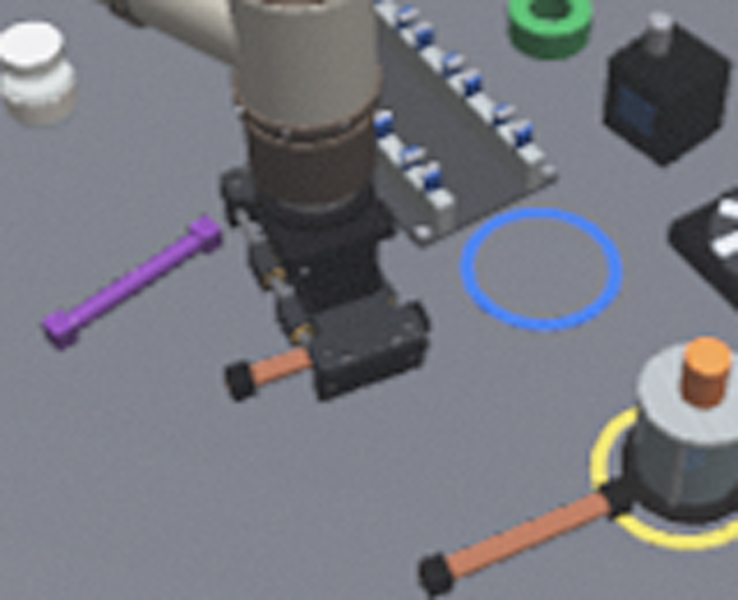

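Emit:
drive_tool(
  deltas=[
    {"dx": 0, "dy": 0, "dz": -0.02, "wx": 0, "wy": 0, "wz": 0},
    {"dx": 0, "dy": 0, "dz": -0.06, "wx": 0, "wy": 0, "wz": 0},
    {"dx": 0, "dy": 0, "dz": -0.1, "wx": 0, "wy": 0, "wz": 0},
    {"dx": 0, "dy": 0, "dz": -0.13, "wx": 0, "wy": 0, "wz": 0},
    {"dx": 0, "dy": 0, "dz": -0.13, "wx": 0, "wy": 0, "wz": 0},
  ],
)

```text
time_s: 10.6
tcp_pos: [0.4382, -0.0094, 0.1384]
ee_rot: [[-0.986, 0.165, 0.009], [0.165, 0.986, 0.002], [-0.008, 0.004, -1.0]]
wrist_force: [0.4, -0.1, -0.7]
gripper_width: 0.174
```

Run:
```python
from h import *
st();o=cap('5')
go((.6134,.2757,.12),90)
a=cv2.resize(o['side'][120:280,160:330],(638,600),interpolation=cv2.INTER_CUBIC)[:,:,::-1];cv2.imwrite('pics/c8.png',a)
```

```text
t 10.6 tcp [ 0.4382 -0.0094  0.1384] F [ 0.36 -0.06 -0.67] g 0.174 j [ 2.020e+01  8.600e+00 -3.200e+01  1.000e-01 -4.890e+01 -1.197e+02]
  option w [ 0.04  0.01 -9.55] q6 -119.7
  option w [ 1.0000e-02 -6.0000e-02  1.7045e+02] q6 -119.7
delta [-0.1284  0.3113  0.0147] tcp [ 0.4352 -0.01    0.1345] t 10.7 grip 0.17248529511559416 F [-0.21  0.36 -1.22]
```

View pics/c8.png

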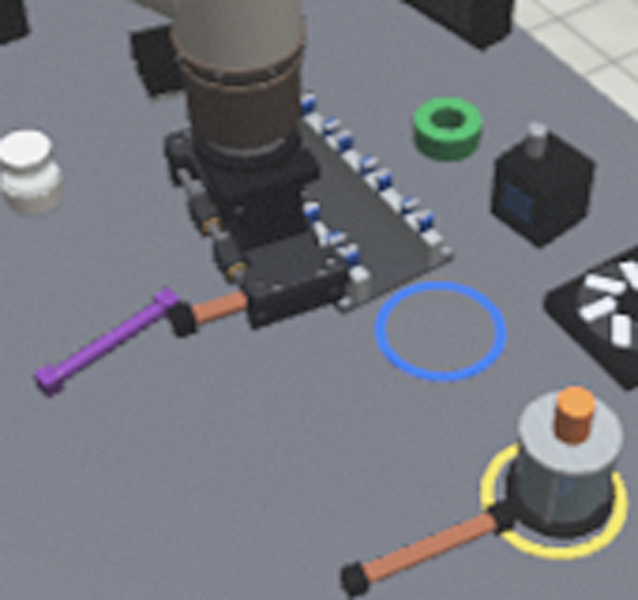

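Pipe held. Carry it to above slot 4.

Emit:
drive_tool(
  deltas=[
    {"dx": -0.01, "dy": 0.025, "dz": 0, "wx": 0, "wy": 0, "wz": -1},
    {"dx": -0.025, "dy": 0.06, "dz": 0, "wx": 0, "wy": 0, "wz": -3},
    {"dx": -0.043, "dy": 0.1, "dz": 0, "wx": 0, "wy": 0, "wz": -5},
    {"dx": -0.06, "dy": 0.145, "dz": 0, "wx": 0, "wy": 0, "wz": -7},
    {"dx": -0.078, "dy": 0.19, "dz": 0, "wx": 0, "wy": 0, "wz": -9.5},
    {"dx": -0.096, "dy": 0.235, "dz": 0.005, "wx": 0, "wy": 0, "wz": -9.5},
    {"dx": -0.113, "dy": 0.275, "dz": 0.01, "wx": 0, "wy": 0, "wz": -9.5},
    {"dx": -0.124, "dy": 0.3, "dz": 0.015, "wx": 0, "wy": 0, "wz": -9.5},
    {"dx": -0.128, "dy": 0.311, "dz": 0.015, "wx": 0, "wy": 0, "wz": -9.5},
    {"dx": -0.128, "dy": 0.311, "dz": 0.015, "wx": 0, "wy": 0, "wz": -9.5},
    {"dx": -0.128, "dy": 0.311, "dz": 0.015, "wx": 0, "wy": 0, "wz": -9.5},
    {"dx": -0.128, "dy": 0.311, "dz": 0.015, "wx": 0, "wy": 0, "wz": -9.5},
  ],
)

```text
time_s: 11.9
tcp_pos: [0.6126, 0.2742, 0.1196]
ee_rot: [[-1.0, 0.001, -0.001], [0.001, 1.0, -0.001], [0.001, -0.001, -1.0]]
wrist_force: [-0.2, -0.3, -1.0]
gripper_width: 0.171
```

Run:
```python
from h import *
st()
go((.6134,.2757,.065),90)
```

```text
t 11.9 tcp [0.6126 0.2742 0.1196] F [-0.25 -0.33 -0.98] g 0.171 j [ 3.790e+01  3.110e+01 -1.000e-01 -0.000e+00 -5.890e+01 -1.279e+02]
  option w [-0.03 -0.05 -0.07] q6 -127.9
  option w [-9.0000e-02  5.0000e-02  1.7993e+02] q6 -127.9
delta [-0.0009  0.0015  0.0546] tcp [0.6126 0.2742 0.1196] t 11.9 grip 0.17052279058243297 F [-0.25 -0.33 -0.98]
```

Emit:
drive_tool(
  deltas=[
    {"dx": -0.001, "dy": 0.0015, "dz": 0.02, "wx": 0, "wy": 0, "wz": 0},
    {"dx": -0.001, "dy": 0.0015, "dz": 0.04, "wx": 0, "wy": 0, "wz": 0},
    {"dx": -0.001, "dy": 0.0015, "dz": 0.052, "wx": 0, "wy": 0, "wz": 0},
    {"dx": -0.001, "dy": 0.0015, "dz": 0.055, "wx": 0, "wy": 0, "wz": 0},
    {"dx": -0.001, "dy": 0.0015, "dz": 0.055, "wx": 0, "wy": 0, "wz": 0},
    {"dx": -0.001, "dy": 0.0015, "dz": 0.055, "wx": 0, "wy": 0, "wz": 0},
    {"dx": -0.001, "dy": 0.0015, "dz": 0.055, "wx": 0, "wy": 0, "wz": 0},
  ],
)

```text
time_s: 12.6
tcp_pos: [0.6149, 0.2774, 0.0657]
ee_rot: [[-1.0, 0.0, 0.002], [0.0, 1.0, 0.001], [-0.002, 0.001, -1.0]]
wrist_force: [-0.4, -0.3, -1.4]
gripper_width: 0.175
```

Run:
```python
from h import *
st();o=cap('6')
go((.6134,.2757,.0396),90)
a=cv2.resize(o['side'][120:220,180:300],(720,600),interpolation=cv2.INTER_CUBIC)[:,:,::-1];cv2.imwrite('pics/c9.png',a)
a=cv2.resize(o['top'][130:220,110:230],(720,540),interpolation=cv2.INTER_CUBIC)[:,:,::-1];cv2.imwrite('pics/c10.png',a)
```

```text
t 12.6 tcp [0.6149 0.2774 0.0657] F [-0.44 -0.35 -1.42] g 0.175 j [  38.    34.3   -2.8    0.   -52.7 -128. ]
  option w [ 0.05  0.07 -0.01] q6 -128.0
  option w [ 1.1000e-01 -8.0000e-02  1.7999e+02] q6 -128.0
delta [ 0.0013 -0.0017  0.0258] tcp [0.6147 0.2774 0.0654] t 12.7 grip 0.1725524306501524 F [ 1.1  -1.11 -0.65]
```

View pics/c9.png

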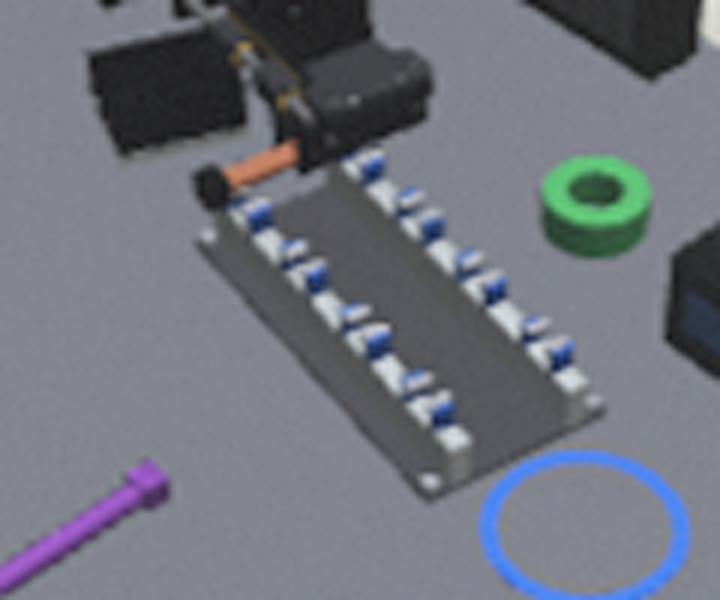

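View pics/c10.png

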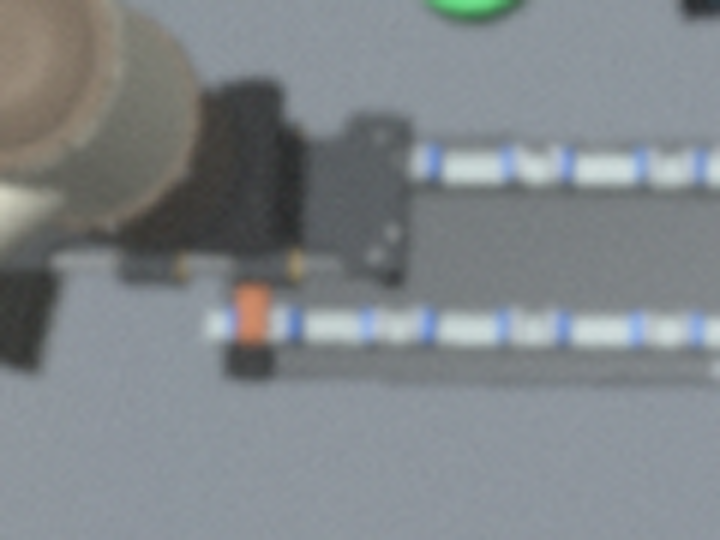

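Run:
```python
from h import *
t=np.array([.6147,.2774,.0654+.0054])
for dx in(-.075,-.057,-.042): print(dx,proj('top',t+[dx,0,0]),proj('side',t+[dx,0,0]))
im=cv2.imread('pics/top6.png')[:,:,::-1].astype(int)
print((im[180:198,152]).tolist())
I=im; m=(I[...,0]-I[...,2]>25); sub=[p for a,c,p in comps(m,5) if 135<c[0]<170 and 170<c[1]<195]
for p in sub: print(p.min(0),p.max(0),p.mean(0), back('top',p.mean(0),.0708+.006))
st()
```

```text
-0.075 [[150.93535915 192.74973468]] [[212.47647906 152.0348979 ]]
-0.057 [[151.16183075 186.75911012]] [[216.72569359 150.25809433]]
-0.042 [[151.35003195 181.78081399]] [[220.23359965 148.79126793]]
[[200, 137, 104], [201, 136, 105], [202, 137, 106], [202, 139, 105], [199, 136, 105], [186, 127, 99], [154, 109, 87], [113, 88, 80], [80, 72, 72], [67, 68, 69], [69, 72, 71], [71, 72, 75], [75, 80, 82], [100, 106, 110], [129, 134, 140], [139, 147, 152], [141, 149, 155], [142, 149, 157]]
[158 172] [159 175] [158.57142857 173.71428571] [[0.5964103  0.25524126 0.0768    ]]
[149 177] [154 187] [151.76785714 181.67857143] [[0.57220057 0.27460498 0.0768    ]]
t 12.7 tcp [0.6147 0.2774 0.0654] F [ 1.1  -1.11 -0.65] g 0.173 j [  38.    34.4   -2.9    0.   -52.7 -128. ]
```

Run:
```python
from h import *
I=cv2.imread('pics/side6.png')[:,:,::-1].astype(int)
m=(I[...,0]-I[...,2]>30)
for a,c,p in comps(m,5):
    if 205<c[0]<240 and 135<c[1]<160:
        print(a,c,p.min(0),p.max(0))
        for u in range(p[:,0].min(),p[:,0].max()+1):
            q=p[p[:,0]==u];w=I[q[:,1],q[:,0],0]-I[q[:,1],q[:,0],2];print(u,len(q),(q[:,1]*w).sum()/w.sum())
from scipy.optimize import brentq
for yy in(.2744,.2759,.2774):
  for zz in(.0708,.073):
    A=proj('side',(.5727,yy,zz))[0];B=proj('side',(.59,yy,zz))[0]
    f=lambda u:A[1]+(u-A[0])*(B[1]-A[1])/(B[0]-A[0]);print(yy,zz,[round(f(u),2) for u in(220,224,227)])
```

```text
[217 143  13   9  54] [223.05555556 147.18518519] [217 143] [229 151]
217 2 148.42696629213484
218 4 149.1673151750973
219 5 148.8994252873563
220 4 148.45317220543808
221 5 147.9858757062147
222 4 147.50149253731342
223 5 147.0744680851064
224 5 146.73924731182797
225 4 146.40483383685802
226 5 145.82702702702701
227 4 145.433908045977
228 5 145.075
229 2 145.46666666666667
0.2744 0.0708 [np.float64(149.5), np.float64(147.82), np.float64(146.57)]
0.2744 0.073 [np.float64(149.02), np.float64(147.35), np.float64(146.09)]
0.2759 0.0708 [np.float64(149.19), np.float64(147.52), np.float64(146.26)]
0.2759 0.073 [np.float64(148.72), np.float64(147.05), np.float64(145.79)]
0.2774 0.0708 [np.float64(148.89), np.float64(147.22), np.float64(145.96)]
0.2774 0.073 [np.float64(148.41), np.float64(146.74), np.float64(145.49)]
```

Emit:
drive_tool(
  deltas=[
    {"dx": 0.001, "dy": -0.001, "dz": 0.004, "wx": 0, "wy": 0, "wz": 0},
    {"dx": 0.001, "dy": -0.001, "dz": 0.007, "wx": 0, "wy": 0, "wz": 0},
    {"dx": 0.001, "dy": -0.001, "dz": 0.009, "wx": 0, "wy": 0, "wz": 0},
    {"dx": 0.001, "dy": -0.001, "dz": 0.009, "wx": 0, "wy": 0, "wz": 0},
    {"dx": 0.001, "dy": -0.001, "dz": 0.009, "wx": 0, "wy": 0, "wz": 0},
    {"dx": 0.001, "dy": -0.001, "dz": 0.009, "wx": 0, "wy": 0, "wz": 0},
  ],
)

```text
time_s: 13.3
tcp_pos: [0.6134, 0.2761, 0.0556]
ee_rot: [[-1.0, 0.0, 0.0], [0.0, 1.0, -0.0], [-0.0, -0.0, -1.0]]
wrist_force: [0.5, 0.7, -0.3]
gripper_width: 0.172
```

Emit:
drive_tool(
  deltas=[
    {"dx": 0, "dy": 0, "dz": 0.001, "wx": 0, "wy": 0, "wz": 0},
    {"dx": 0, "dy": 0, "dz": 0.002, "wx": 0, "wy": 0, "wz": 0},
    {"dx": 0, "dy": 0, "dz": 0.003, "wx": 0, "wy": 0, "wz": 0},
    {"dx": 0, "dy": 0, "dz": 0.003, "wx": 0, "wy": 0, "wz": 0},
    {"dx": 0, "dy": 0, "dz": 0.003, "wx": 0, "wy": 0, "wz": 0},
  ],
)

```text
time_s: 13.8
tcp_pos: [0.6136, 0.2764, 0.054]
ee_rot: [[-1.0, -0.0, 0.001], [-0.0, 1.0, 0.001], [-0.001, 0.001, -1.0]]
wrist_force: [-2.3, -0.6, 5.8]
gripper_width: 0.172
```

Run:
```python
from h import *
st();print(r.sense()['moment'].round(3))
```

```text
t 13.8 tcp [0.6136 0.2764 0.054 ] F [-2.26 -0.6   5.79] g 0.172 j [  38.    35.    -3.6    0.   -51.3 -128. ]
[ 0.07   0.573 -0.027]
```

Emit:
drive_tool(
  deltas=[
    {"dx": 0, "dy": 0, "dz": 0.002, "wx": 0, "wy": 0, "wz": 0},
    {"dx": 0, "dy": 0, "dz": 0.004, "wx": 0, "wy": 0, "wz": 0},
    {"dx": 0, "dy": 0, "dz": 0.006, "wx": 0, "wy": 0, "wz": 0},
    {"dx": 0, "dy": 0, "dz": 0.006, "wx": 0, "wy": 0, "wz": 0},
  ],
)

```text
time_s: 14.2
tcp_pos: [0.6149, 0.2767, 0.049]
ee_rot: [[-1.0, -0.001, 0.004], [-0.001, 1.0, 0.001], [-0.004, 0.001, -1.0]]
wrist_force: [-1.0, 0.1, 7.1]
gripper_width: 0.171
```

Run:
```python
from h import *
st();print(r.sense()['moment'].round(3))
```

```text
t 14.2 tcp [0.6149 0.2767 0.049 ] F [-1.    0.12  7.08] g 0.171 j [ 3.80e+01  3.53e+01 -3.90e+00  1.00e-01 -5.06e+01 -1.28e+02]
[-0.139  0.016  0.02 ]
```

Emit:
drive_tool(
  deltas=[
    {"dx": 0, "dy": 0, "dz": 0.003, "wx": 0, "wy": 0, "wz": 0},
    {"dx": 0, "dy": 0, "dz": 0.006, "wx": 0, "wy": 0, "wz": 0},
    {"dx": 0, "dy": 0, "dz": 0.009, "wx": 0, "wy": 0, "wz": 0},
    {"dx": 0, "dy": 0, "dz": 0.01, "wx": 0, "wy": 0, "wz": 0},
    {"dx": 0, "dy": 0, "dz": 0.01, "wx": 0, "wy": 0, "wz": 0},
    {"dx": 0, "dy": 0, "dz": 0.01, "wx": 0, "wy": 0, "wz": 0},
  ],
)

```text
time_s: 14.8
tcp_pos: [0.6142, 0.2764, 0.0395]
ee_rot: [[-1.0, -0.001, 0.002], [-0.001, 1.0, 0.0], [-0.002, 0.0, -1.0]]
wrist_force: [-3.2, -1.0, 12.7]
gripper_width: 0.169
```

Run:
```python
from h import *
st();print(r.sense()['moment'].round(3))
```

```text
t 14.8 tcp [0.6142 0.2764 0.0395] F [-3.21 -1.03 12.66] g 0.169 j [ 3.80e+01  3.59e+01 -4.30e+00  1.00e-01 -4.97e+01 -1.28e+02]
[-0.326  0.871  0.021]
```

Emit:
drive_tool(
  deltas=[
    {"dx": 0, "dy": 0, "dz": 0.001, "wx": 0, "wy": 0, "wz": 0},
    {"dx": 0, "dy": 0, "dz": 0.002, "wx": 0, "wy": 0, "wz": 0},
    {"dx": 0, "dy": 0, "dz": 0.002, "wx": 0, "wy": 0, "wz": 0},
    {"dx": 0, "dy": 0, "dz": 0.002, "wx": 0, "wy": 0, "wz": 0},
  ],
)

```text
time_s: 15.2
tcp_pos: [0.6142, 0.2764, 0.0394]
ee_rot: [[-1.0, -0.001, 0.003], [-0.001, 1.0, 0.0], [-0.003, 0.0, -1.0]]
wrist_force: [-5.7, -1.0, 20.1]
gripper_width: 0.171
```

Emit:
drive_tool(
  deltas=[
    {"dx": 0, "dy": 0, "dz": -0.002, "wx": 0, "wy": 0, "wz": 0},
    {"dx": 0, "dy": 0, "dz": -0.002, "wx": 0, "wy": 0, "wz": 0},
    {"dx": 0, "dy": 0, "dz": -0.002, "wx": 0, "wy": 0, "wz": 0},
    {"dx": 0, "dy": 0, "dz": -0.002, "wx": 0, "wy": 0, "wz": 0},
    {"dx": 0, "dy": 0, "dz": -0.002, "wx": 0, "wy": 0, "wz": 0},
  ],
  gripper=0.35,
)

```text
time_s: 15.7
tcp_pos: [0.613, 0.2759, 0.0356]
ee_rot: [[-1.0, 0.0, -0.001], [0.0, 1.0, -0.001], [0.001, -0.001, -1.0]]
wrist_force: [-0.3, 0.4, 0.4]
gripper_width: 0.345
```

Emit:
drive_tool(
  deltas=[
    {"dx": 0, "dy": 0, "dz": -0.005, "wx": 0, "wy": 0, "wz": 0},
    {"dx": 0, "dy": 0, "dz": -0.02, "wx": 0, "wy": 0, "wz": 0},
    {"dx": 0, "dy": 0, "dz": -0.06, "wx": 0, "wy": 0, "wz": 0},
    {"dx": 0, "dy": 0, "dz": -0.1, "wx": 0, "wy": 0, "wz": 0},
    {"dx": 0, "dy": -0.1, "dz": -0.1, "wx": 0, "wy": 0, "wz": 0},
    {"dx": 0, "dy": -0.2, "dz": -0.1, "wx": 0, "wy": 0, "wz": 0},
    {"dx": 0, "dy": -0.3, "dz": -0.1, "wx": 0, "wy": 0, "wz": 0},
    {"dx": 0, "dy": -0.4, "dz": -0.1, "wx": 0, "wy": 0, "wz": 0},
    {"dx": 0, "dy": -0.4, "dz": -0.1, "wx": 0, "wy": 0, "wz": 0},
    {"dx": 0, "dy": -0.4, "dz": -0.1, "wx": 0, "wy": 0, "wz": 0},
    {"dx": 0, "dy": -0.4, "dz": -0.1, "wx": 0, "wy": 0, "wz": 0},
    {"dx": 0, "dy": -0.4, "dz": -0.1, "wx": 0, "wy": 0, "wz": 0},
  ],
)

```text
time_s: 16.9
tcp_pos: [0.6135, -0.1259, 0.1384]
ee_rot: [[-1.0, -0.0, 0.002], [-0.0, 1.0, -0.0], [-0.002, -0.0, -1.0]]
wrist_force: [0.4, -0.5, -0.2]
gripper_width: 0.35
```

Run:
```python
from h import *
st();o=cap('7')
a=cv2.resize(o['side'][120:220,180:300],(720,600),interpolation=cv2.INTER_CUBIC)[:,:,::-1];cv2.imwrite('pics/c11.png',a)
pipes(o['top'],'top');pipes(o['side'],'side')
```

```text
t 16.9 tcp [ 0.6135 -0.1259  0.1384] F [ 0.37 -0.46 -0.22] g 0.35 j [  3.2  25.9  -6.1   0.  -57.8 -93.2]
top [154.4 169.3] [0.6215 0.2841] 179.3 L 0.121 W 0.017 158
top [365.7 166. ] [ 0.6409 -0.3829] 11.199999999999989 L 0.102 W 0.026 255
top [364.3 210.2] [ 0.5008 -0.3763] 9.400000000000006 L 0.115 W 0.014 158
top [312.3 221.9] [ 0.4625 -0.2139] 172.0 L 0.117 W 0.013 158
side [20.7 94.6] [0.0885 1.6193] 83.9 L 1.71 W 0.227 4736
side [132.2   5.6] [0.8647 1.8873] 84.4 L 0.295 W 0.093 80
side [154.5   9.5] [0.9575 1.7591] 65.8 L 0.229 W 0.132 81
side [191.   22.7] [1.0537 1.4329] 72.1 L 0.474 W 0.136 154
side [174.8  19.1] [1.0017 1.554 ] 69.7 L 0.314 W 0.087 78
side [141.5  86.1] [0.5319 0.9514] 72.9 L 0.186 W 0.071 104
side [121.3  92.1] [0.4328 0.9744] 86.2 L 0.243 W 0.099 194
side [230.8 149.5] [0.6383 0.3111] 1.0 L 0.12 W 0.023 82
side [311.8 233.1] [ 0.6365 -0.1804] 60.6 L 0.042 W 0.033 70
side [274.  265.6] [ 0.4637 -0.2141] 172.1 L 0.115 W 0.016 183
side [356.8 276.5] [ 0.6421 -0.3793] 11.800000000000011 L 0.111 W 0.026 278
side [320.3 300.2] [ 0.5052 -0.376 ] 9.800000000000011 L 0.116 W 0.014 210
```

View pics/c11.png

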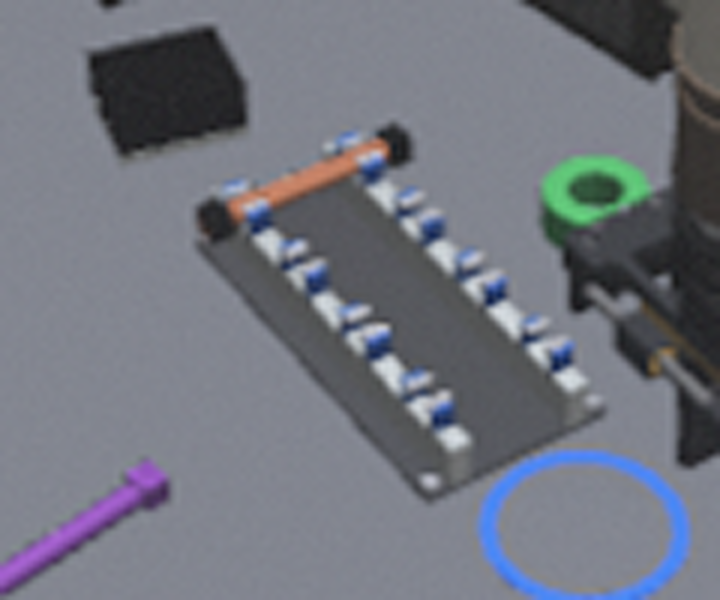

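Run:
```python
from h import *
go((.463,-.2139,.1),82)
```

```text
option w [-0.05  0.09  7.6 ] q6 -93.3
  option w [-1.400e-01 -7.000e-02 -1.724e+02] q6 -93.3
delta [ 0.1494 -0.0854  0.0378] tcp [ 0.6129 -0.1295  0.138 ] t 17.0 grip 0.35116954161339586 F [ 0.42 -0.47  0.18]
```

Emit:
drive_tool(
  deltas=[
    {"dx": 0.149, "dy": 0.0, "dz": -0.01, "wx": 0, "wy": 0, "wz": 7.6},
    {"dx": 0.149, "dy": 0.0, "dz": -0.01, "wx": 0, "wy": 0, "wz": 7.6},
    {"dx": 0.149, "dy": -0.04, "dz": -0.01, "wx": 0, "wy": 0, "wz": 7.6},
    {"dx": 0.149, "dy": -0.085, "dz": 0, "wx": 0, "wy": 0, "wz": 7.6},
    {"dx": 0.149, "dy": -0.085, "dz": 0.02, "wx": 0, "wy": 0, "wz": 7.6},
    {"dx": 0.149, "dy": -0.085, "dz": 0.038, "wx": 0, "wy": 0, "wz": 7.6},
    {"dx": 0.149, "dy": -0.085, "dz": 0.038, "wx": 0, "wy": 0, "wz": 7.6},
    {"dx": 0.149, "dy": -0.085, "dz": 0.038, "wx": 0, "wy": 0, "wz": 7.6},
    {"dx": 0.149, "dy": -0.085, "dz": 0.038, "wx": 0, "wy": 0, "wz": 7.6},
  ],
  gripper=0.5,
)

```text
time_s: 17.9
tcp_pos: [0.4654, -0.2087, 0.1]
ee_rot: [[-0.991, 0.131, 0.003], [0.131, 0.991, -0.001], [-0.003, -0.0, -1.0]]
wrist_force: [-0.1, -0.3, -0.4]
gripper_width: 0.502
```

Run:
```python
from h import *
o=cap('8',('side',));pipes(o['side'][:,:],'side')
go((.463,-.2139,.004),82)
```

```text
side [18.8 92.9] [0.0884 1.6185] 83.0 L 1.711 W 0.204 4423
side [125.   15.3] [0.7704 1.7814] 83.4 L 0.631 W 0.229 489
side [148.3   8.7] [0.9348 1.8049] 71.5 L 0.296 W 0.075 72
side [179.1  28.8] [0.99   1.5127] 74.1 L 0.602 W 0.188 273
side [186.8   7.9] [1.1481 1.6709] 98.8 L 0.198 W 0.106 69
side [189.1  19.4] [1.0701 1.4941] 69.5 L 0.264 W 0.113 95
side [158.3  39.8] [0.8065 1.3689] 68.8 L 0.313 W 0.066 91
side [145.6  36. ] [0.7715 1.456 ] 58.3 L 0.171 W 0.091 60
side [178.1  54.8] [0.813 1.13 ] 60.6 L 0.135 W 0.051 50
side [197.3  65.8] [0.8435 0.9751] 81.7 L 0.15 W 0.066 44
side [121.5  96.7] [0.419  0.9187] 81.4 L 0.129 W 0.066 95
side [229.8 150. ] [0.6281 0.3106] 179.1 L 0.1 W 0.022 72
side [311.8 233. ] [ 0.6368 -0.1783] 66.3 L 0.047 W 0.035 72
side [273.4 266. ] [ 0.4636 -0.2145] 171.2 L 0.115 W 0.017 174
side [356.8 276.5] [ 0.6421 -0.3794] 11.699999999999989 L 0.111 W 0.026 279
side [320.3 300.2] [ 0.5052 -0.376 ] 9.800000000000011 L 0.116 W 0.014 210
  option w [-0.01  0.15  0.45] q6 -91.7
  option w [-2.3000e-01 -1.0000e-02 -1.7955e+02] q6 -91.7
delta [ 0.0019 -0.0055  0.0959] tcp [ 0.4653 -0.2086  0.0999] t 17.95 grip 0.5022609185194303 F [0.28 0.13 0.49]
```

Emit:
drive_tool(
  deltas=[
    {"dx": 0.002, "dy": -0.0055, "dz": 0.03, "wx": 0, "wy": 0, "wz": 0.3},
    {"dx": 0.002, "dy": -0.0055, "dz": 0.06, "wx": 0, "wy": 0, "wz": 0.3},
    {"dx": 0.002, "dy": -0.0055, "dz": 0.08, "wx": 0, "wy": 0, "wz": 0.3},
    {"dx": 0.002, "dy": -0.0055, "dz": 0.09, "wx": 0, "wy": 0, "wz": 0.3},
    {"dx": 0.002, "dy": -0.0055, "dz": 0.095, "wx": 0, "wy": 0, "wz": 0.3},
    {"dx": 0.002, "dy": -0.0055, "dz": 0.095, "wx": 0, "wy": 0, "wz": 0.3},
    {"dx": 0.002, "dy": -0.0055, "dz": 0.095, "wx": 0, "wy": 0, "wz": 0.3},
  ],
)

```text
time_s: 18.65
tcp_pos: [0.4625, -0.2141, 0.0045]
ee_rot: [[-0.991, 0.137, 0.002], [0.137, 0.991, -0.0], [-0.002, -0.0, -1.0]]
wrist_force: [0.5, -0.5, -0.4]
gripper_width: 0.503
```

Emit:
drive_tool(
  deltas=[
    {"dx": 0, "dy": 0, "dz": 0, "wx": 0, "wy": 0, "wz": 0},
    {"dx": 0, "dy": 0, "dz": 0, "wx": 0, "wy": 0, "wz": 0},
    {"dx": 0, "dy": 0, "dz": 0, "wx": 0, "wy": 0, "wz": 0},
    {"dx": 0, "dy": 0, "dz": 0, "wx": 0, "wy": 0, "wz": 0},
    {"dx": 0, "dy": 0, "dz": 0, "wx": 0, "wy": 0, "wz": 0},
    {"dx": 0, "dy": 0, "dz": 0, "wx": 0, "wy": 0, "wz": 0},
    {"dx": 0, "dy": 0, "dz": 0, "wx": 0, "wy": 0, "wz": 0},
  ],
  gripper=0,
)

```text
time_s: 19.35
tcp_pos: [0.4616, -0.214, 0.0038]
ee_rot: [[-0.99, 0.138, 0.0], [0.138, 0.99, -0.0], [-0.0, 0.0, -1.0]]
wrist_force: [0.2, 0.9, 2.3]
gripper_width: 0.171
```

Run:
```python
from h import *
st();o=cap('9')
a=cv2.resize(o['side'][200:320,210:370],(738,554),interpolation=cv2.INTER_CUBIC)[:,:,::-1];cv2.imwrite('pics/c12.png',a)
```

```text
t 19.35 tcp [ 0.4616 -0.214   0.0038] F [0.19 0.94 2.29] g 0.171 j [ -6.6  26.8 -30.4  -0.  -32.8 -91.3]
```

View pics/c12.png

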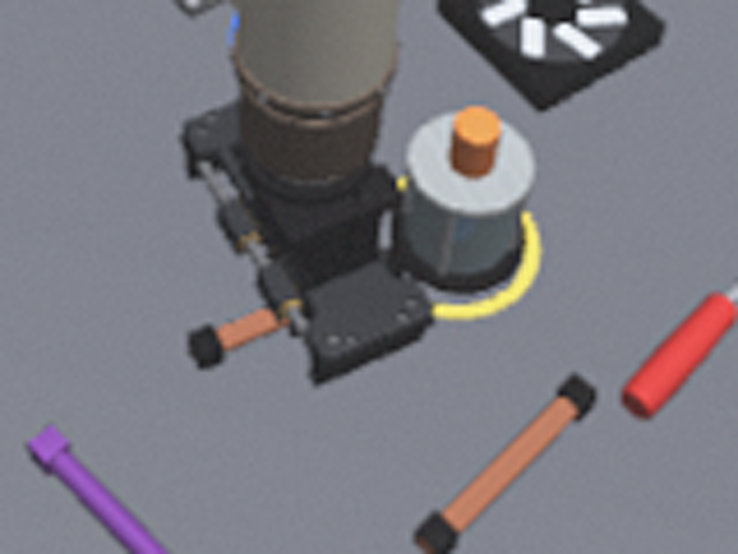

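Emit:
drive_tool(
  deltas=[
    {"dx": 0.002, "dy": 0, "dz": -0.015, "wx": 0, "wy": 0, "wz": 0},
    {"dx": 0.01, "dy": 0, "dz": -0.05, "wx": 0, "wy": 0, "wz": 0},
    {"dx": 0.01, "dy": 0, "dz": -0.09, "wx": 0, "wy": 0, "wz": 0},
    {"dx": 0.01, "dy": 0, "dz": -0.13, "wx": 0, "wy": 0, "wz": 0},
    {"dx": 0.01, "dy": 0, "dz": -0.145, "wx": 0, "wy": 0, "wz": 0},
    {"dx": 0.01, "dy": 0, "dz": -0.145, "wx": 0, "wy": 0, "wz": 0},
    {"dx": 0.01, "dy": 0, "dz": -0.145, "wx": 0, "wy": 0, "wz": 0},
  ],
)

```text
time_s: 20.15
tcp_pos: [0.4507, -0.2124, 0.1475]
ee_rot: [[-0.99, 0.138, -0.001], [0.138, 0.99, 0.001], [0.002, 0.001, -1.0]]
wrist_force: [-0.6, 0.7, -1.8]
gripper_width: 0.172
```

Run:
```python
from h import *
st();go((.6134,.2082,.12),90)
```

```text
t 20.15 tcp [ 0.4507 -0.2124  0.1475] F [-0.65  0.66 -1.76] g 0.172 j [ -6.6  14.  -23.2  -0.1 -52.9 -91.4]
  option w [ 0.05 -0.09 -7.95] q6 -91.4
  option w [-1.3000e-01 -7.0000e-02  1.7205e+02] q6 -91.4
delta [-0.103   0.4391  0.0277] tcp [ 0.4507 -0.2124  0.1475] t 20.15 grip 0.17165973179525612 F [-0.65  0.66 -1.76]
```

Emit:
drive_tool(
  deltas=[
    {"dx": 0.0, "dy": 0.02, "dz": 0, "wx": 0, "wy": 0, "wz": 0},
    {"dx": 0.0, "dy": 0.055, "dz": 0, "wx": 0, "wy": 0, "wz": 0},
    {"dx": 0.0, "dy": 0.1, "dz": 0, "wx": 0, "wy": 0, "wz": 0},
    {"dx": -0.02, "dy": 0.15, "dz": 0, "wx": 0, "wy": 0, "wz": -2},
    {"dx": -0.035, "dy": 0.195, "dz": 0, "wx": 0, "wy": 0, "wz": -4},
    {"dx": -0.05, "dy": 0.24, "dz": 0, "wx": 0, "wy": 0, "wz": -6},
    {"dx": -0.065, "dy": 0.285, "dz": 0, "wx": 0, "wy": 0, "wz": -8},
    {"dx": -0.08, "dy": 0.33, "dz": 0.01, "wx": 0, "wy": 0, "wz": -8},
    {"dx": -0.09, "dy": 0.375, "dz": 0.02, "wx": 0, "wy": 0, "wz": -8},
    {"dx": -0.098, "dy": 0.41, "dz": 0.028, "wx": 0, "wy": 0, "wz": -8},
    {"dx": -0.103, "dy": 0.432, "dz": 0.028, "wx": 0, "wy": 0, "wz": -8},
    {"dx": -0.103, "dy": 0.439, "dz": 0.028, "wx": 0, "wy": 0, "wz": -8},
    {"dx": -0.103, "dy": 0.439, "dz": 0.028, "wx": 0, "wy": 0, "wz": -8},
    {"dx": -0.103, "dy": 0.439, "dz": 0.028, "wx": 0, "wy": 0, "wz": -8},
    {"dx": -0.103, "dy": 0.439, "dz": 0.028, "wx": 0, "wy": 0, "wz": -8},
  ],
)

```text
time_s: 21.65
tcp_pos: [0.6136, 0.2066, 0.1204]
ee_rot: [[-1.0, -0.0, -0.001], [-0.0, 1.0, -0.0], [0.001, -0.0, -1.0]]
wrist_force: [-0.1, 0.1, -0.1]
gripper_width: 0.175
```

Run:
```python
from h import *
st();go((.6134,.2082,.065),90)
```

```text
t 21.65 tcp [0.6136 0.2066 0.1204] F [-0.07  0.11 -0.07] g 0.175 j [  32.9   28.9   -3.9   -0.   -57.3 -122.9]
  option w [-0.03 -0.05  0.01] q6 -122.9
  option w [ 7.0000e-02 -4.0000e-02 -1.7999e+02] q6 -122.9
delta [0.0001 0.0016 0.0554] tcp [0.6136 0.2066 0.1204] t 21.65 grip 0.17451721236784692 F [-0.07  0.11 -0.07]
```

Emit:
drive_tool(
  deltas=[
    {"dx": 0, "dy": 0.0016, "dz": 0.02, "wx": 0, "wy": 0, "wz": 0},
    {"dx": 0, "dy": 0.0016, "dz": 0.04, "wx": 0, "wy": 0, "wz": 0},
    {"dx": 0, "dy": 0.0016, "dz": 0.052, "wx": 0, "wy": 0, "wz": 0},
    {"dx": 0, "dy": 0.0016, "dz": 0.055, "wx": 0, "wy": 0, "wz": 0},
    {"dx": 0, "dy": 0.0016, "dz": 0.055, "wx": 0, "wy": 0, "wz": 0},
    {"dx": 0, "dy": 0.0016, "dz": 0.055, "wx": 0, "wy": 0, "wz": 0},
  ],
)

```text
time_s: 22.25
tcp_pos: [0.6148, 0.2097, 0.0666]
ee_rot: [[-1.0, -0.002, 0.002], [-0.002, 1.0, 0.001], [-0.002, 0.001, -1.0]]
wrist_force: [0.1, -0.5, -0.8]
gripper_width: 0.172
```

Run:
```python
from h import *
st();o=cap('10')
go((.6134,.2082,.0388),90)
a=cv2.resize(o['side'][120:220,180:300],(720,600),interpolation=cv2.INTER_CUBIC)[:,:,::-1];cv2.imwrite('pics/c13.png',a)
```

```text
t 22.25 tcp [0.6148 0.2097 0.0666] F [ 0.15 -0.5  -0.79] g 0.172 j [  33.1   32.2   -6.8    0.   -50.9 -123. ]
  option w [0.05 0.1  0.09] q6 -123.0
  option w [-1.6000e-01  8.0000e-02 -1.7991e+02] q6 -123.0
delta [ 0.0013 -0.0016  0.0279] tcp [0.6147 0.2098 0.0667] t 22.35 grip 0.17274797040826875 F [ 0.15 -1.09 -0.57]
```

View pics/c13.png

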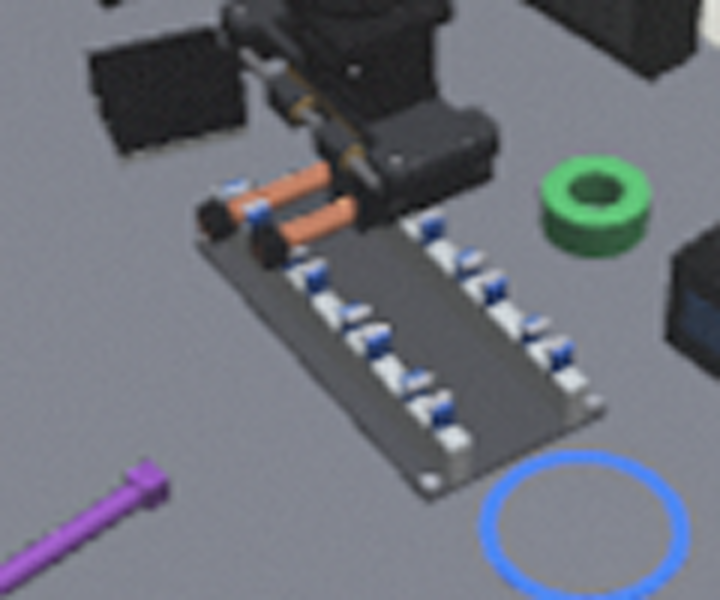

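Good. Approach the beads, then press.

Emit:
drive_tool(
  deltas=[
    {"dx": 0.001, "dy": -0.0015, "dz": 0.004, "wx": 0, "wy": 0, "wz": 0},
    {"dx": 0.001, "dy": -0.0015, "dz": 0.008, "wx": 0, "wy": 0, "wz": 0},
    {"dx": 0.001, "dy": -0.0015, "dz": 0.011, "wx": 0, "wy": 0, "wz": 0},
    {"dx": 0.001, "dy": -0.0015, "dz": 0.012, "wx": 0, "wy": 0, "wz": 0},
    {"dx": 0.001, "dy": -0.0015, "dz": 0.013, "wx": 0, "wy": 0, "wz": 0},
    {"dx": 0.001, "dy": -0.0015, "dz": 0.013, "wx": 0, "wy": 0, "wz": 0},
  ],
)

```text
time_s: 22.95
tcp_pos: [0.6132, 0.2084, 0.0531]
ee_rot: [[-1.0, -0.002, 0.001], [-0.002, 1.0, 0.0], [-0.001, 0.0, -1.0]]
wrist_force: [-2.0, 0.8, 3.5]
gripper_width: 0.175
```

Emit:
drive_tool(
  deltas=[
    {"dx": 0, "dy": 0, "dz": 0.002, "wx": 0, "wy": 0, "wz": 0},
    {"dx": 0, "dy": 0, "dz": 0.005, "wx": 0, "wy": 0, "wz": 0},
    {"dx": 0, "dy": 0, "dz": 0.008, "wx": 0, "wy": 0, "wz": 0},
    {"dx": 0, "dy": 0, "dz": 0.011, "wx": 0, "wy": 0, "wz": 0},
    {"dx": 0, "dy": 0, "dz": 0.013, "wx": 0, "wy": 0, "wz": 0},
    {"dx": 0, "dy": 0, "dz": 0.013, "wx": 0, "wy": 0, "wz": 0},
  ],
)

```text
time_s: 23.55
tcp_pos: [0.6134, 0.2082, 0.0388]
ee_rot: [[-1.0, -0.001, 0.001], [-0.001, 1.0, 0.0], [-0.001, 0.0, -1.0]]
wrist_force: [2.3, 1.8, -2.7]
gripper_width: 0.171
```

Run:
```python
from h import *
st()
go((.6134,.2082,.0388),90)
```

```text
t 23.55 tcp [0.6134 0.2082 0.0388] F [ 2.34  1.81 -2.7 ] g 0.171 j [  33.    34.    -8.3   -0.   -47.7 -122.9]
  option w [0.03 0.03 0.07] q6 -122.9
  option w [-5.0000e-02  4.0000e-02 -1.7993e+02] q6 -122.9
delta [-0.  0. -0.] tcp [0.6134 0.2082 0.0388] t 23.55 grip 0.17141191088140512 F [ 2.34  1.81 -2.7 ]
```

Exactly at home height; press 4 mm more to be sure, release, lift, and go to the third pipe.

Emit:
drive_tool(
  deltas=[
    {"dx": 0, "dy": 0, "dz": 0.002, "wx": 0, "wy": 0, "wz": 0},
    {"dx": 0, "dy": 0, "dz": 0.004, "wx": 0, "wy": 0, "wz": 0},
    {"dx": 0, "dy": 0, "dz": 0.004, "wx": 0, "wy": 0, "wz": 0},
    {"dx": 0, "dy": 0, "dz": 0.004, "wx": 0, "wy": 0, "wz": 0},
  ],
)

```text
time_s: 23.95
tcp_pos: [0.6135, 0.2082, 0.0385]
ee_rot: [[-1.0, -0.003, 0.001], [-0.003, 1.0, -0.0], [-0.001, -0.0, -1.0]]
wrist_force: [-4.1, -0.9, 12.6]
gripper_width: 0.172
```

Emit:
drive_tool(
  deltas=[
    {"dx": 0, "dy": 0, "dz": -0.004, "wx": 0, "wy": 0, "wz": 0},
    {"dx": 0, "dy": 0, "dz": -0.004, "wx": 0, "wy": 0, "wz": 0},
    {"dx": 0, "dy": 0, "dz": -0.004, "wx": 0, "wy": 0, "wz": 0},
    {"dx": 0, "dy": 0, "dz": -0.004, "wx": 0, "wy": 0, "wz": 0},
    {"dx": 0, "dy": 0, "dz": -0.004, "wx": 0, "wy": 0, "wz": 0},
  ],
  gripper=0.35,
)

```text
time_s: 24.45
tcp_pos: [0.6127, 0.2079, 0.0389]
ee_rot: [[-1.0, -0.001, -0.001], [-0.001, 1.0, -0.001], [0.001, -0.001, -1.0]]
wrist_force: [0.4, -0.1, 0.2]
gripper_width: 0.347
```

Emit:
drive_tool(
  deltas=[
    {"dx": 0, "dy": 0, "dz": -0.005, "wx": 0, "wy": 0, "wz": 0},
    {"dx": 0, "dy": 0, "dz": -0.02, "wx": 0, "wy": 0, "wz": 0},
    {"dx": 0, "dy": 0, "dz": -0.06, "wx": 0, "wy": 0, "wz": 0},
    {"dx": 0, "dy": 0, "dz": -0.11, "wx": 0, "wy": 0, "wz": 0},
    {"dx": 0, "dy": -0.1, "dz": -0.12, "wx": 0, "wy": 0, "wz": 0},
    {"dx": 0.1, "dy": -0.58, "dz": -0.12, "wx": 0, "wy": 0, "wz": -10},
    {"dx": 0.1, "dy": -0.58, "dz": -0.12, "wx": 0, "wy": 0, "wz": -10},
    {"dx": 0.1, "dy": -0.58, "dz": -0.12, "wx": 0, "wy": 0, "wz": -10},
    {"dx": 0.1, "dy": -0.58, "dz": -0.12, "wx": 0, "wy": 0, "wz": -10},
    {"dx": 0.1, "dy": -0.58, "dz": -0.12, "wx": 0, "wy": 0, "wz": -10},
    {"dx": 0.1, "dy": -0.58, "dz": -0.12, "wx": 0, "wy": 0, "wz": -10},
    {"dx": 0.1, "dy": -0.58, "dz": -0.12, "wx": 0, "wy": 0, "wz": -10},
    {"dx": 0.1, "dy": -0.58, "dz": -0.12, "wx": 0, "wy": 0, "wz": -10},
    {"dx": 0.1, "dy": -0.58, "dz": -0.12, "wx": 0, "wy": 0, "wz": -10},
    {"dx": 0.1, "dy": -0.58, "dz": -0.12, "wx": 0, "wy": 0, "wz": -10},
    {"dx": 0.1, "dy": -0.58, "dz": -0.12, "wx": 0, "wy": 0, "wz": -10},
    {"dx": 0.1, "dy": -0.58, "dz": -0.12, "wx": 0, "wy": 0, "wz": -10},
    {"dx": 0.1, "dy": -0.58, "dz": -0.12, "wx": 0, "wy": 0, "wz": -10},
  ],
)

```text
time_s: 26.25
tcp_pos: [0.5133, -0.3728, 0.1594]
ee_rot: [[-0.985, -0.173, -0.0], [-0.173, 0.985, 0.0], [0.0, 0.0, -1.0]]
wrist_force: [-0.3, -0.4, 0.2]
gripper_width: 0.352
```

Run:
```python
from h import *
st();o=cap('11')
a=cv2.resize(o['side'],(800,600),interpolation=cv2.INTER_CUBIC)[:,:,::-1];cv2.imwrite('pics/c14.png',a)
for n in('top','side'):
  for p in pipes(o[n],n,show=False):
    if p[0][1]<.6:print(n,p)
go((.5025,-.376,.1),99.6)
```

```text
t 26.25 tcp [ 0.5133 -0.3728  0.1594] F [-0.3  -0.38  0.18] g 0.352 j [-21.4  25.7  -3.2  -0.  -61.1 -58.6]
top (array([0.62150734, 0.28419715]), np.float64(179.55228408146937), np.float64(0.12143152154567693), np.float64(0.016318346521643885), 162)
top (array([0.62087636, 0.21352698]), np.float64(179.81229939936526), np.float64(0.11827997975699414), np.float64(0.015837990762967515), 162)
side (array([0.63825914, 0.31102204]), np.float64(0.9674968519653362), np.float64(0.12018354921650279), np.float64(0.021158966923984106), 79)
side (array([0.63722996, 0.24098974]), np.float64(0.4907795852128345), np.float64(0.1200147279143296), np.float64(0.021996116454640377), 93)
side (array([ 0.50516986, -0.37600312]), np.float64(9.76408629349666), np.float64(0.11586383511863174), np.float64(0.013971396050328072), 210)
  option w [ 0.02 -0.    0.52] q6 -58.6
  option w [ 0.0000e+00  3.0000e-02 -1.7948e+02] q6 -58.6
delta [ 0.0122 -0.0026  0.0596] tcp [ 0.514  -0.3713  0.1596] t 26.35 grip 0.3516298153408101 F [ 1.42  0.27 -0.32]
```

View pics/c14.png

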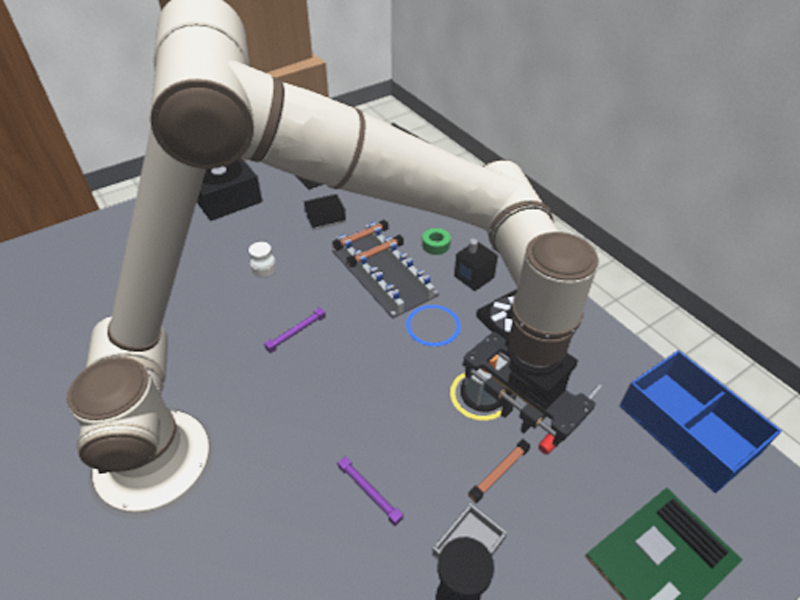

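Emit:
drive_tool(
  deltas=[
    {"dx": 0.011, "dy": -0.0025, "dz": 0.04, "wx": 0, "wy": 0, "wz": 0.5},
    {"dx": 0.011, "dy": -0.0025, "dz": 0.08, "wx": 0, "wy": 0, "wz": 0.5},
    {"dx": 0.011, "dy": -0.0025, "dz": 0.1, "wx": 0, "wy": 0, "wz": 0.5},
    {"dx": 0.011, "dy": -0.0025, "dz": 0.11, "wx": 0, "wy": 0, "wz": 0.5},
    {"dx": 0.011, "dy": -0.0025, "dz": 0.11, "wx": 0, "wy": 0, "wz": 0.5},
    {"dx": 0.011, "dy": -0.0025, "dz": 0.11, "wx": 0, "wy": 0, "wz": 0.5},
  ],
  gripper=0.5,
)

```text
time_s: 26.95
tcp_pos: [0.5049, -0.3763, 0.0509]
ee_rot: [[-0.986, -0.168, 0.002], [-0.168, 0.986, -0.001], [-0.002, -0.002, -1.0]]
wrist_force: [0.2, 0.1, -0.1]
gripper_width: 0.497
```

Run:
```python
from h import *
go((.5035,-.376,.004),99.6)
```

```text
option w [-0.09  0.1   0.08] q6 -58.4
  option w [-1.5000e-01 -1.4000e-01 -1.7992e+02] q6 -58.4
delta [0.0014 0.0006 0.0469] tcp [ 0.5049 -0.3763  0.0509] t 26.95 grip 0.49718934287658745 F [ 0.21  0.06 -0.06]
```

Emit:
drive_tool(
  deltas=[
    {"dx": 0.001, "dy": 0.0005, "dz": 0.02, "wx": 0, "wy": 0, "wz": 0},
    {"dx": 0.001, "dy": 0.0005, "dz": 0.035, "wx": 0, "wy": 0, "wz": 0},
    {"dx": 0.001, "dy": 0.0005, "dz": 0.044, "wx": 0, "wy": 0, "wz": 0},
    {"dx": 0.001, "dy": 0.0005, "dz": 0.046, "wx": 0, "wy": 0, "wz": 0},
    {"dx": 0.001, "dy": 0.0005, "dz": 0.046, "wx": 0, "wy": 0, "wz": 0},
    {"dx": 0.001, "dy": 0.0005, "dz": 0.046, "wx": 0, "wy": 0, "wz": 0},
  ],
)

```text
time_s: 27.55
tcp_pos: [0.5033, -0.3765, 0.0047]
ee_rot: [[-0.986, -0.167, 0.002], [-0.167, 0.986, -0.001], [-0.002, -0.001, -1.0]]
wrist_force: [-0.0, -0.7, 0.8]
gripper_width: 0.5
```

Emit:
drive_tool(
  deltas=[
    {"dx": 0, "dy": 0, "dz": 0, "wx": 0, "wy": 0, "wz": 0},
    {"dx": 0, "dy": 0, "dz": 0, "wx": 0, "wy": 0, "wz": 0},
    {"dx": 0, "dy": 0, "dz": 0, "wx": 0, "wy": 0, "wz": 0},
    {"dx": 0, "dy": 0, "dz": 0, "wx": 0, "wy": 0, "wz": 0},
    {"dx": 0, "dy": 0, "dz": 0, "wx": 0, "wy": 0, "wz": 0},
    {"dx": 0, "dy": 0, "dz": 0, "wx": 0, "wy": 0, "wz": 0},
    {"dx": 0, "dy": 0, "dz": 0, "wx": 0, "wy": 0, "wz": 0},
  ],
  gripper=0,
)

```text
time_s: 28.25
tcp_pos: [0.5025, -0.3761, 0.0037]
ee_rot: [[-0.986, -0.167, -0.0], [-0.167, 0.986, 0.0], [0.0, 0.0, -1.0]]
wrist_force: [-0.9, 1.4, 1.6]
gripper_width: 0.172
```

Emit:
drive_tool(
  deltas=[
    {"dx": 0, "dy": 0, "dz": -0.015, "wx": 0, "wy": 0, "wz": 0},
    {"dx": 0, "dy": 0, "dz": -0.05, "wx": 0, "wy": 0, "wz": 0},
    {"dx": 0, "dy": 0, "dz": -0.09, "wx": 0, "wy": 0, "wz": 0},
    {"dx": 0, "dy": 0, "dz": -0.13, "wx": 0, "wy": 0, "wz": 0},
    {"dx": 0, "dy": 0, "dz": -0.15, "wx": 0, "wy": 0, "wz": 0},
    {"dx": 0, "dy": 0, "dz": -0.15, "wx": 0, "wy": 0, "wz": 0},
    {"dx": 0, "dy": 0, "dz": -0.15, "wx": 0, "wy": 0, "wz": 0},
  ],
)

```text
time_s: 28.95
tcp_pos: [0.502, -0.3757, 0.1528]
ee_rot: [[-0.986, -0.166, -0.001], [-0.166, 0.986, 0.001], [0.0, 0.001, -1.0]]
wrist_force: [-0.0, 0.7, -1.6]
gripper_width: 0.172
```

Run:
```python
from h import *
st();o=cap('12')
a=cv2.resize(o['side'],(800,600),interpolation=cv2.INTER_CUBIC)[:,:,::-1];cv2.imwrite('pics/c15.png',a)
go((.6134,.1402,.12),90)
```

```text
t 28.95 tcp [ 0.502  -0.3757  0.1528] F [-0.    0.73 -1.59] g 0.172 j [-22.1  25.4  -4.8  -0.1 -59.9 -58.3]
  option w [ 0.13 -0.18  9.56] q6 -58.3
  option w [   0.27    0.2  -170.44] q6 -58.3
delta [-0.1963  0.4898  0.0321] tcp [ 0.5014 -0.3755  0.1514] t 29.05 grip 0.17428878822200877 F [-0.64 -0.18 -1.53]
```

View pics/c15.png

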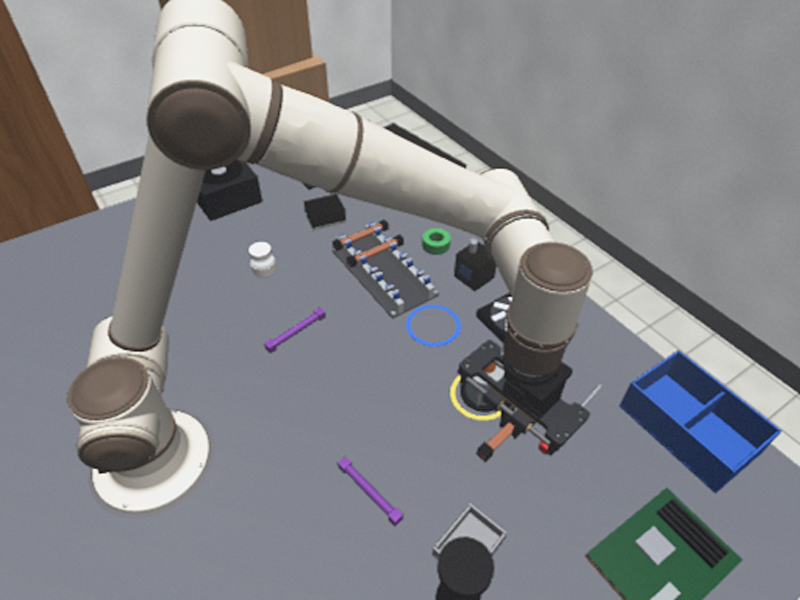

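Emit:
drive_tool(
  deltas=[
    {"dx": 0.02, "dy": 0.01, "dz": -0.02, "wx": 0, "wy": 0, "wz": 0},
    {"dx": 0.03, "dy": 0.04, "dz": -0.03, "wx": 0, "wy": 0, "wz": 0},
    {"dx": 0.01, "dy": 0.08, "dz": -0.03, "wx": 0, "wy": 0, "wz": 1},
    {"dx": -0.01, "dy": 0.125, "dz": -0.03, "wx": 0, "wy": 0, "wz": 3},
    {"dx": -0.03, "dy": 0.17, "dz": -0.03, "wx": 0, "wy": 0, "wz": 5},
    {"dx": -0.05, "dy": 0.215, "dz": -0.03, "wx": 0, "wy": 0, "wz": 7},
    {"dx": -0.075, "dy": 0.26, "dz": -0.03, "wx": 0, "wy": 0, "wz": 9},
    {"dx": -0.1, "dy": 0.305, "dz": -0.03, "wx": 0, "wy": 0, "wz": 9.5},
    {"dx": -0.125, "dy": 0.35, "dz": -0.02, "wx": 0, "wy": 0, "wz": 9.5},
    {"dx": -0.15, "dy": 0.395, "dz": 0, "wx": 0, "wy": 0, "wz": 9.5},
    {"dx": -0.172, "dy": 0.435, "dz": 0.015, "wx": 0, "wy": 0, "wz": 9.5},
    {"dx": -0.188, "dy": 0.47, "dz": 0.03, "wx": 0, "wy": 0, "wz": 9.5},
    {"dx": -0.196, "dy": 0.49, "dz": 0.032, "wx": 0, "wy": 0, "wz": 9.5},
    {"dx": -0.196, "dy": 0.49, "dz": 0.032, "wx": 0, "wy": 0, "wz": 9.5},
    {"dx": -0.196, "dy": 0.49, "dz": 0.032, "wx": 0, "wy": 0, "wz": 9.5},
    {"dx": -0.196, "dy": 0.49, "dz": 0.032, "wx": 0, "wy": 0, "wz": 9.5},
    {"dx": -0.196, "dy": 0.49, "dz": 0.032, "wx": 0, "wy": 0, "wz": 9.5},
  ],
)

```text
time_s: 30.75
tcp_pos: [0.614, 0.1383, 0.1221]
ee_rot: [[-1.0, 0.0, 0.0], [0.0, 1.0, 0.0], [-0.0, 0.0, -1.0]]
wrist_force: [-0.6, 0.1, -0.6]
gripper_width: 0.17
```

Run:
```python
from h import *
st();go((.6134,.1402,.065),90)
```

```text
t 30.75 tcp [0.614  0.1383 0.1221] F [-0.59  0.05 -0.64] g 0.17 j [  27.4   27.2   -6.6    0.   -56.2 -117.4]
  option w [ 0.01  0.02 -0.01] q6 -117.4
  option w [ 4.0000e-02 -2.0000e-02  1.7999e+02] q6 -117.4
delta [0.0007 0.0019 0.0571] tcp [0.614  0.1383 0.1221] t 30.75 grip 0.17013352301681042 F [-0.59  0.05 -0.64]
```

Emit:
drive_tool(
  deltas=[
    {"dx": 0.0005, "dy": 0.0015, "dz": 0.02, "wx": 0, "wy": 0, "wz": 0},
    {"dx": 0.0005, "dy": 0.0015, "dz": 0.04, "wx": 0, "wy": 0, "wz": 0},
    {"dx": 0.0005, "dy": 0.0015, "dz": 0.053, "wx": 0, "wy": 0, "wz": 0},
    {"dx": 0.0005, "dy": 0.0015, "dz": 0.057, "wx": 0, "wy": 0, "wz": 0},
    {"dx": 0.0005, "dy": 0.0015, "dz": 0.057, "wx": 0, "wy": 0, "wz": 0},
    {"dx": 0.0005, "dy": 0.0015, "dz": 0.057, "wx": 0, "wy": 0, "wz": 0},
    {"dx": 0.0005, "dy": 0.0015, "dz": 0.057, "wx": 0, "wy": 0, "wz": 0},
    {"dx": 0.0005, "dy": 0.0015, "dz": 0.057, "wx": 0, "wy": 0, "wz": 0},
  ],
)

```text
time_s: 31.55
tcp_pos: [0.6141, 0.1414, 0.0654]
ee_rot: [[-1.0, -0.002, 0.001], [-0.002, 1.0, 0.001], [-0.001, 0.001, -1.0]]
wrist_force: [-0.3, 0.3, -1.0]
gripper_width: 0.172
```

Run:
```python
from h import *
st();o=cap('13')
go((.6134,.1402,.0387),90)
a=cv2.resize(o['side'][120:220,180:300],(720,600),interpolation=cv2.INTER_CUBIC)[:,:,::-1];cv2.imwrite('pics/c16.png',a)
```

```text
t 31.55 tcp [0.6141 0.1414 0.0654] F [-0.32  0.34 -0.99] g 0.172 j [  27.7   30.7   -9.8    0.   -49.3 -117.6]
  option w [0.02 0.05 0.09] q6 -117.6
  option w [-7.0000e-02  3.0000e-02 -1.7991e+02] q6 -117.6
delta [ 0.0005 -0.0011  0.0264] tcp [0.6138 0.1413 0.0651] t 31.65 grip 0.17450678044685056 F [-0.36 -0.31 -1.15]
```

View pics/c16.png

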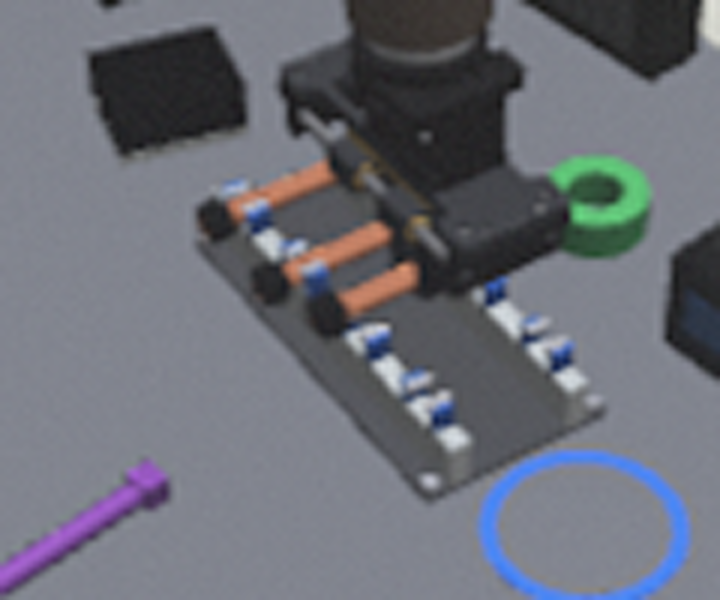

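Emit:
drive_tool(
  deltas=[
    {"dx": 0.0005, "dy": -0.001, "dz": 0.004, "wx": 0, "wy": 0, "wz": 0},
    {"dx": 0.0005, "dy": -0.001, "dz": 0.008, "wx": 0, "wy": 0, "wz": 0},
    {"dx": 0.0005, "dy": -0.001, "dz": 0.011, "wx": 0, "wy": 0, "wz": 0},
    {"dx": 0.0005, "dy": -0.001, "dz": 0.012, "wx": 0, "wy": 0, "wz": 0},
    {"dx": 0.0005, "dy": -0.001, "dz": 0.012, "wx": 0, "wy": 0, "wz": 0},
  ],
)

```text
time_s: 32.15
tcp_pos: [0.6131, 0.1403, 0.0528]
ee_rot: [[-1.0, -0.002, -0.0], [-0.002, 1.0, -0.0], [0.0, -0.0, -1.0]]
wrist_force: [-1.7, 0.0, 2.5]
gripper_width: 0.176
```

Emit:
drive_tool(
  deltas=[
    {"dx": 0, "dy": 0, "dz": 0.002, "wx": 0, "wy": 0, "wz": 0},
    {"dx": 0, "dy": 0, "dz": 0.005, "wx": 0, "wy": 0, "wz": 0},
    {"dx": 0, "dy": 0, "dz": 0.008, "wx": 0, "wy": 0, "wz": 0},
    {"dx": 0, "dy": 0, "dz": 0.011, "wx": 0, "wy": 0, "wz": 0},
    {"dx": 0, "dy": 0, "dz": 0.014, "wx": 0, "wy": 0, "wz": 0},
    {"dx": 0, "dy": 0, "dz": 0.014, "wx": 0, "wy": 0, "wz": 0},
  ],
)

```text
time_s: 32.75
tcp_pos: [0.6139, 0.1403, 0.0385]
ee_rot: [[-1.0, -0.002, 0.002], [-0.002, 1.0, 0.0], [-0.002, 0.0, -1.0]]
wrist_force: [3.5, 0.5, 0.8]
gripper_width: 0.172
```

Run:
```python
from h import *
st()
go((.6134,.1402,.0387),90)
```

```text
t 32.75 tcp [0.6139 0.1403 0.0385] F [3.55 0.52 0.77] g 0.172 j [  27.6   32.6  -11.2    0.   -46.1 -117.5]
  option w [0.03 0.09 0.09] q6 -117.5
  option w [-1.5000e-01  4.0000e-02 -1.7991e+02] q6 -117.5
delta [ 0.0005 -0.0001 -0.0002] tcp [0.6139 0.1403 0.0385] t 32.75 grip 0.17155885356720563 F [3.55 0.52 0.77]
```

Same pattern as before; confirm press, release, and move up toward the reservoir (TCP high).

Emit:
drive_tool(
  deltas=[
    {"dx": 0, "dy": 0, "dz": 0.002, "wx": 0, "wy": 0, "wz": 0},
    {"dx": 0, "dy": 0, "dz": 0.004, "wx": 0, "wy": 0, "wz": 0},
    {"dx": 0, "dy": 0, "dz": 0.004, "wx": 0, "wy": 0, "wz": 0},
    {"dx": 0, "dy": 0, "dz": 0.004, "wx": 0, "wy": 0, "wz": 0},
  ],
)

```text
time_s: 33.15
tcp_pos: [0.614, 0.1404, 0.0383]
ee_rot: [[-1.0, -0.003, 0.003], [-0.003, 1.0, -0.0], [-0.003, -0.0, -1.0]]
wrist_force: [-5.0, -0.5, 17.2]
gripper_width: 0.172
```

Emit:
drive_tool(
  deltas=[
    {"dx": 0, "dy": 0, "dz": -0.004, "wx": 0, "wy": 0, "wz": 0},
    {"dx": 0, "dy": 0, "dz": -0.004, "wx": 0, "wy": 0, "wz": 0},
    {"dx": 0, "dy": 0, "dz": -0.004, "wx": 0, "wy": 0, "wz": 0},
    {"dx": 0, "dy": 0, "dz": -0.004, "wx": 0, "wy": 0, "wz": 0},
    {"dx": 0, "dy": 0, "dz": -0.004, "wx": 0, "wy": 0, "wz": 0},
  ],
  gripper=0.35,
)

```text
time_s: 33.65
tcp_pos: [0.6127, 0.14, 0.0378]
ee_rot: [[-1.0, -0.001, -0.001], [-0.001, 1.0, -0.001], [0.001, -0.001, -1.0]]
wrist_force: [0.8, 0.6, -0.2]
gripper_width: 0.343
```

Emit:
drive_tool(
  deltas=[
    {"dx": 0, "dy": 0, "dz": -0.005, "wx": 0, "wy": 0, "wz": 0},
    {"dx": 0, "dy": 0, "dz": -0.02, "wx": 0, "wy": 0, "wz": 0},
    {"dx": 0, "dy": 0, "dz": -0.06, "wx": 0, "wy": 0, "wz": 0},
    {"dx": 0, "dy": 0, "dz": -0.11, "wx": 0, "wy": 0, "wz": 0},
    {"dx": 0, "dy": 0, "dz": -0.16, "wx": 0, "wy": 0, "wz": 0},
    {"dx": 0.2, "dy": -0.15, "dz": -0.16, "wx": 0, "wy": 0, "wz": 0},
    {"dx": 0.2, "dy": -0.15, "dz": -0.16, "wx": 0, "wy": 0, "wz": 0},
    {"dx": 0.2, "dy": -0.15, "dz": -0.16, "wx": 0, "wy": 0, "wz": 0},
    {"dx": 0.2, "dy": -0.15, "dz": -0.16, "wx": 0, "wy": 0, "wz": 0},
    {"dx": 0.2, "dy": -0.15, "dz": -0.16, "wx": 0, "wy": 0, "wz": 0},
    {"dx": 0.2, "dy": -0.15, "dz": -0.16, "wx": 0, "wy": 0, "wz": 0},
    {"dx": 0.2, "dy": -0.15, "dz": -0.16, "wx": 0, "wy": 0, "wz": 0},
    {"dx": 0.2, "dy": -0.15, "dz": -0.16, "wx": 0, "wy": 0, "wz": 0},
  ],
)

```text
time_s: 34.95
tcp_pos: [0.4144, -0.0097, 0.1992]
ee_rot: [[-1.0, -0.002, 0.002], [-0.002, 1.0, 0.0], [-0.002, 0.0, -1.0]]
wrist_force: [0.5, -1.7, -0.5]
gripper_width: 0.353
```

Run:
```python
from h import *
st();o=cap('14')
for n in('top','side'):
  a=cv2.resize(o[n],(800,600),interpolation=cv2.INTER_CUBIC)[:,:,::-1];cv2.imwrite(f'pics/f{n}.png',a)
a=cv2.resize(o['side'][120:220,180:300],(720,600),interpolation=cv2.INTER_CUBIC)[:,:,::-1];cv2.imwrite('pics/c17.png',a)
```

```text
t 34.95 tcp [ 0.4144 -0.0097  0.1992] F [ 0.48 -1.66 -0.46] g 0.353 j [  21.3    2.2  -29.2    0.   -58.5 -111.2]
```

View pics/fside.png

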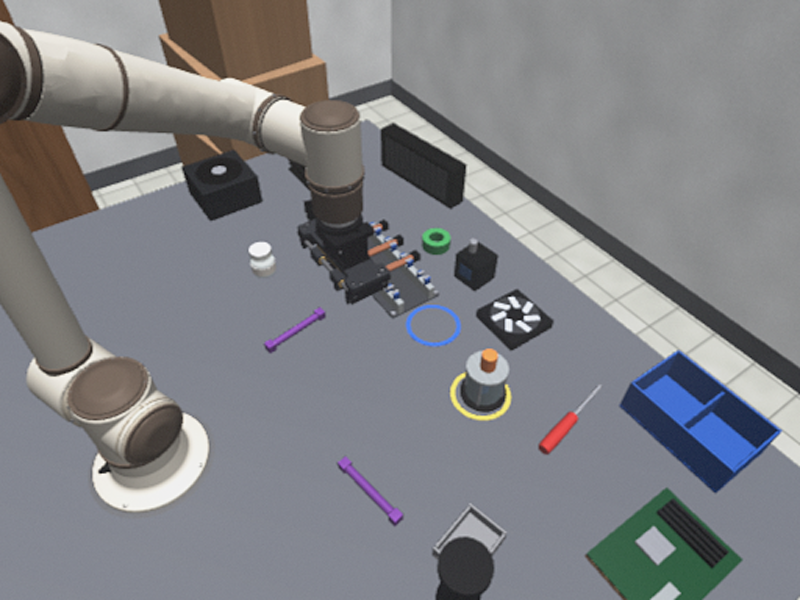

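View pics/ftop.png

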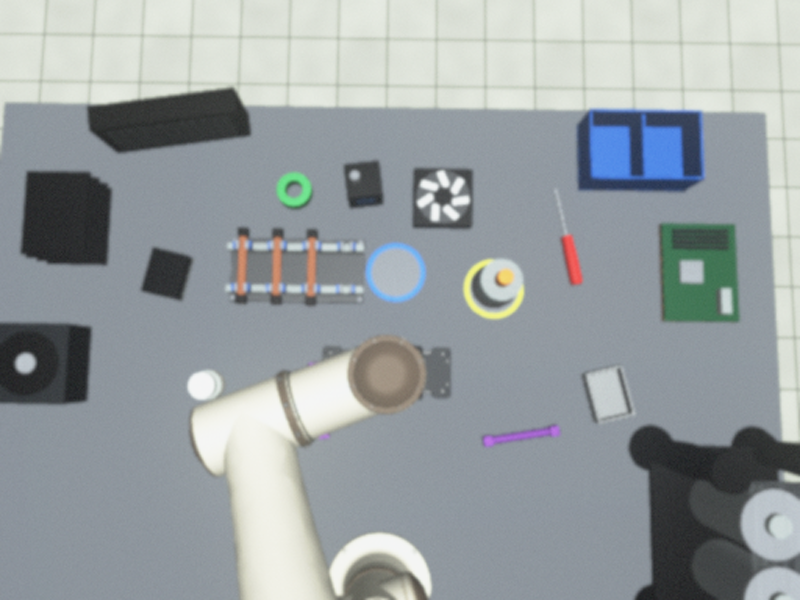

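View pics/c17.png

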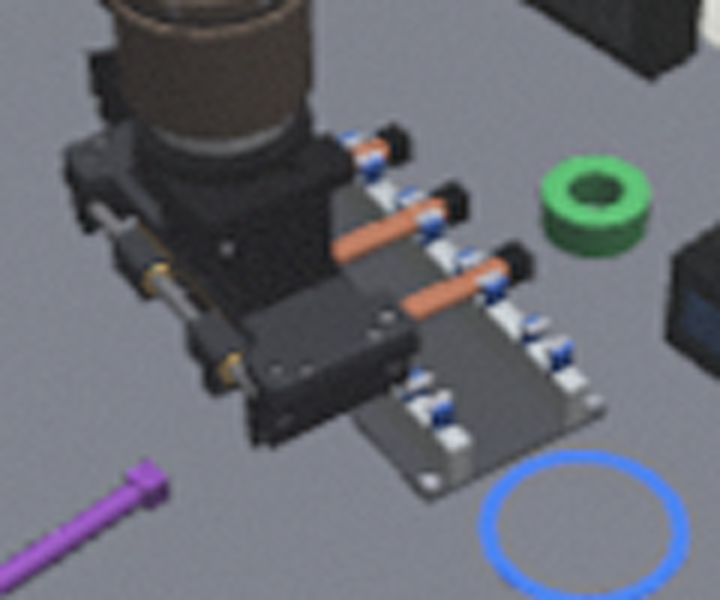

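```bash
cat >> h.py <<'E'
def circ(P):
    A=np.c_[2*P,np.ones(len(P))];s=np.linalg.lstsq(A,(P**2).sum(1),rcond=None)[0];return s[:2].round(4),np.sqrt(s[2]+s[:2]@s[:2]).round(4)
def rings(o):
  for n in o:
    I=o[n].astype(int)
    for nm,m,z in(('yel',(I[...,0]+I[...,1])/2-I[...,2]>45,0),('blue',I[...,2]-I[...,0]>60,0)):
        for a,c,px in comps(m,60):
            P=back(n,px,z)[:,:2];q=circ(P)
            if .05<q[1]<.062:print(n,nm,a,q)
    H=hsv(o[n]).astype(int)
    m=(H[...,0]>8)&(H[...,0]<22)&(H[...,1]>150)&(H[...,2]>150)
    for a,c,px in comps(m,8):
        if c[0]>240 and c[0]<340: print(n,'cap',a,c.round(2),'z.123',back(n,c,.123)[0].round(4))
E
python3 - <<'E'
from h import *
o={n:cv2.imread(f'pics/{n}14.png')[:,:,::-1].copy() for n in('top','side')}
rings(o)
print('orig');rings({n:cv2.imread(f'pics/{n}0.png')[:,:,::-1].copy() for n in('top','side')})
go((.5876,-.2254,.2),90)
E
```

```text
top yel [297 166  38  38 313] (array([ 0.5812, -0.227 ]), np.float64(0.0558))
top blue [234 155  39  39 449] (array([ 0.6124, -0.0269]), np.float64(0.0562))
side yel [288 238  39  31 250] (array([ 0.583 , -0.2247]), np.float64(0.0556))
side blue [260 195  35  27 265] (array([ 0.6142, -0.0247]), np.float64(0.0557))
side cap [309 224   9   8  48] [313.04 227.12] z.123 [ 0.5869 -0.2267  0.123 ]
orig
top yel [297 166  38  38 400] (array([ 0.5812, -0.2269]), np.float64(0.056))
top blue [234 155  39  39 429] (array([ 0.6131, -0.0266]), np.float64(0.0566))
side yel [288 236  39  33 306] (array([ 0.5833, -0.2245]), np.float64(0.0558))
side blue [260 198  35  24 198] (array([ 0.6141, -0.0245]), np.float64(0.0559))
side cap [273 180   8   6  42] [276.5 182.5] z.123 [ 0.6077 -0.0221  0.123 ]
  option w [0.   0.02 0.12] q6 -111.2
  option w [-3.0000e-02  0.0000e+00 -1.7988e+02] q6 -111.2
delta [-0.1727 -0.2162 -0.0013] tcp [ 0.4145 -0.0095  0.1986] t 35.05 grip 0.35060875844699874 F [ 0.59  0.72 -0.81]
```

Emit:
drive_tool(
  deltas=[
    {"dx": -0.1727, "dy": -0.2162, "dz": 0, "wx": 0, "wy": 0, "wz": 0},
    {"dx": -0.1727, "dy": -0.2162, "dz": 0, "wx": 0, "wy": 0, "wz": 0},
    {"dx": -0.1727, "dy": -0.2162, "dz": 0, "wx": 0, "wy": 0, "wz": 0},
    {"dx": -0.1727, "dy": -0.2162, "dz": 0, "wx": 0, "wy": 0, "wz": 0},
    {"dx": -0.1727, "dy": -0.2162, "dz": 0, "wx": 0, "wy": 0, "wz": 0},
    {"dx": -0.1727, "dy": -0.2162, "dz": 0, "wx": 0, "wy": 0, "wz": 0},
    {"dx": -0.1727, "dy": -0.2162, "dz": 0, "wx": 0, "wy": 0, "wz": 0},
    {"dx": -0.1727, "dy": -0.2162, "dz": 0, "wx": 0, "wy": 0, "wz": 0},
    {"dx": -0.1727, "dy": -0.2162, "dz": 0, "wx": 0, "wy": 0, "wz": 0},
    {"dx": -0.1727, "dy": -0.2162, "dz": 0, "wx": 0, "wy": 0, "wz": 0},
  ],
  gripper=0.7,
)

```text
time_s: 36.05
tcp_pos: [0.5861, -0.225, 0.1988]
ee_rot: [[-1.0, -0.003, 0.0], [-0.003, 1.0, 0.0], [-0.0, 0.0, -1.0]]
wrist_force: [0.4, -0.3, 0.6]
gripper_width: 0.703
```

Run:
```python
from h import *
st();o=cap('15')
a=cv2.resize(o['side'][120:300,180:380],(666,600),interpolation=cv2.INTER_CUBIC)[:,:,::-1];cv2.imwrite('pics/c18.png',a)
go((.5876,-.2254,.0925),90)
```

```text
t 36.05 tcp [ 0.5861 -0.225   0.1988] F [ 0.44 -0.26  0.64] g 0.703 j [ -6.3  23.3  -1.1  -0.  -65.6 -83.6]
  option w [-0.    0.04  0.17] q6 -83.6
  option w [-7.0000e-02 -1.0000e-02 -1.7983e+02] q6 -83.6
delta [-0.0013 -0.0002  0.1067] tcp [ 0.5863 -0.2252  0.1992] t 36.15 grip 0.7025947061134993 F [ 0.46 -1.31 -0.88]
```

View pics/c18.png

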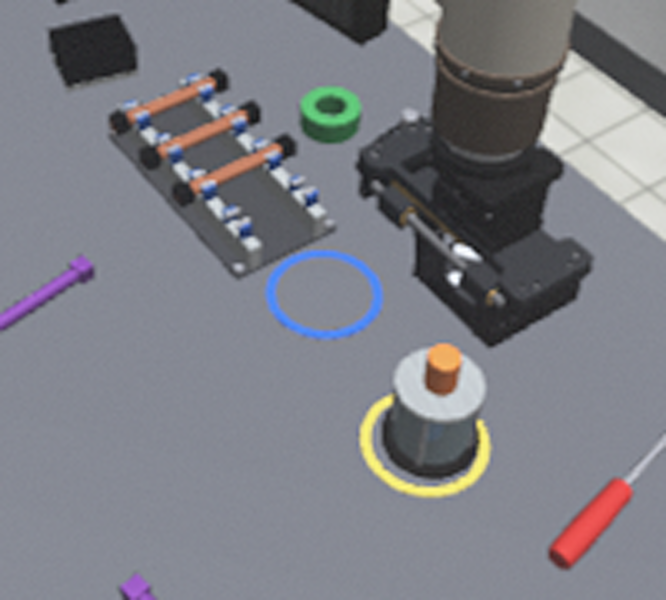

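All three pipes seated, reservoir undisturbed. Descend and grip.

Emit:
drive_tool(
  deltas=[
    {"dx": -0.001, "dy": 0, "dz": 0.04, "wx": 0, "wy": 0, "wz": 0},
    {"dx": -0.001, "dy": 0, "dz": 0.075, "wx": 0, "wy": 0, "wz": 0},
    {"dx": -0.001, "dy": 0, "dz": 0.095, "wx": 0, "wy": 0, "wz": 0},
    {"dx": -0.001, "dy": 0, "dz": 0.104, "wx": 0, "wy": 0, "wz": 0},
    {"dx": -0.001, "dy": 0, "dz": 0.106, "wx": 0, "wy": 0, "wz": 0},
    {"dx": -0.001, "dy": 0, "dz": 0.106, "wx": 0, "wy": 0, "wz": 0},
    {"dx": -0.001, "dy": 0, "dz": 0.106, "wx": 0, "wy": 0, "wz": 0},
    {"dx": -0.001, "dy": 0, "dz": 0.106, "wx": 0, "wy": 0, "wz": 0},
  ],
)

```text
time_s: 36.95
tcp_pos: [0.5882, -0.2262, 0.094]
ee_rot: [[-1.0, -0.002, 0.003], [-0.002, 1.0, -0.0], [-0.003, -0.0, -1.0]]
wrist_force: [0.4, -0.5, -0.5]
gripper_width: 0.703
```

Emit:
drive_tool(
  deltas=[
    {"dx": 0, "dy": 0, "dz": 0.0, "wx": 0, "wy": 0, "wz": 0},
    {"dx": 0, "dy": 0, "dz": 0.0, "wx": 0, "wy": 0, "wz": 0},
    {"dx": 0, "dy": 0, "dz": 0.0, "wx": 0, "wy": 0, "wz": 0},
    {"dx": 0, "dy": 0, "dz": 0.0, "wx": 0, "wy": 0, "wz": 0},
    {"dx": 0, "dy": 0, "dz": 0.0, "wx": 0, "wy": 0, "wz": 0},
    {"dx": 0, "dy": 0, "dz": 0.0, "wx": 0, "wy": 0, "wz": 0},
    {"dx": 0, "dy": 0, "dz": 0.0, "wx": 0, "wy": 0, "wz": 0},
    {"dx": 0, "dy": 0, "dz": 0.0, "wx": 0, "wy": 0, "wz": 0},
  ],
  gripper=0,
)

```text
time_s: 37.75
tcp_pos: [0.5874, -0.2259, 0.0925]
ee_rot: [[-1.0, -0.002, -0.0], [-0.002, 1.0, 0.0], [0.0, 0.0, -1.0]]
wrist_force: [0.1, 1.0, -0.4]
gripper_width: 0.337
```

Run:
```python
from h import *
st()
go((.6144,-.0255,.0915),90)
```

```text
t 37.75 tcp [ 0.5874 -0.2259  0.0925] F [ 0.06  1.   -0.39] g 0.337 j [ -6.3  29.   -8.4  -0.  -52.6 -83.6]
  option w [ 0.01 -0.    0.09] q6 -83.6
  option w [ 1.0000e-02  2.0000e-02 -1.7991e+02] q6 -83.6
delta [-0.0273  0.2004  0.001 ] tcp [ 0.5874 -0.2259  0.0925] t 37.75 grip 0.3366902429460365 F [ 0.06  1.   -0.39]
```

Emit:
drive_tool(
  deltas=[
    {"dx": -0.001, "dy": 0.004, "dz": 0, "wx": 0, "wy": 0, "wz": 0},
    {"dx": -0.002, "dy": 0.011, "dz": 0, "wx": 0, "wy": 0, "wz": 0},
    {"dx": -0.003, "dy": 0.021, "dz": 0, "wx": 0, "wy": 0, "wz": 0},
    {"dx": -0.005, "dy": 0.033, "dz": 0, "wx": 0, "wy": 0, "wz": 0},
    {"dx": -0.006, "dy": 0.045, "dz": 0, "wx": 0, "wy": 0, "wz": 0},
    {"dx": -0.008, "dy": 0.057, "dz": 0, "wx": 0, "wy": 0, "wz": 0},
    {"dx": -0.01, "dy": 0.07, "dz": 0, "wx": 0, "wy": 0, "wz": 0},
    {"dx": -0.012, "dy": 0.083, "dz": 0, "wx": 0, "wy": 0, "wz": 0},
    {"dx": -0.013, "dy": 0.096, "dz": 0, "wx": 0, "wy": 0, "wz": 0},
    {"dx": -0.015, "dy": 0.109, "dz": 0, "wx": 0, "wy": 0, "wz": 0},
    {"dx": -0.017, "dy": 0.122, "dz": 0, "wx": 0, "wy": 0, "wz": 0},
    {"dx": -0.019, "dy": 0.135, "dz": 0, "wx": 0, "wy": 0, "wz": 0},
    {"dx": -0.02, "dy": 0.148, "dz": 0, "wx": 0, "wy": 0, "wz": 0},
    {"dx": -0.022, "dy": 0.161, "dz": 0, "wx": 0, "wy": 0, "wz": 0},
    {"dx": -0.023, "dy": 0.172, "dz": 0, "wx": 0, "wy": 0, "wz": 0},
    {"dx": -0.025, "dy": 0.182, "dz": 0, "wx": 0, "wy": 0, "wz": 0},
    {"dx": -0.026, "dy": 0.19, "dz": 0, "wx": 0, "wy": 0, "wz": 0},
    {"dx": -0.027, "dy": 0.196, "dz": 0, "wx": 0, "wy": 0, "wz": 0},
    {"dx": -0.027, "dy": 0.2, "dz": 0, "wx": 0, "wy": 0, "wz": 0},
    {"dx": -0.027, "dy": 0.2, "dz": 0, "wx": 0, "wy": 0, "wz": 0},
  ],
)

```text
time_s: 39.75
tcp_pos: [0.6142, -0.0254, 0.0925]
ee_rot: [[-1.0, -0.002, 0.0], [-0.002, 1.0, 0.001], [-0.0, 0.001, -1.0]]
wrist_force: [-0.3, 1.7, -2.5]
gripper_width: 0.337
```

Emit:
drive_tool(
  deltas=[
    {"dx": 0, "dy": 0, "dz": 0.0, "wx": 0, "wy": 0, "wz": 0},
    {"dx": 0, "dy": 0, "dz": 0.0, "wx": 0, "wy": 0, "wz": 0},
    {"dx": 0, "dy": 0, "dz": 0.0, "wx": 0, "wy": 0, "wz": 0},
  ],
)

```text
time_s: 40.05
tcp_pos: [0.6141, -0.0262, 0.0925]
ee_rot: [[-1.0, -0.001, 0.0], [-0.001, 1.0, 0.0], [-0.0, 0.0, -1.0]]
wrist_force: [1.0, 0.4, -3.4]
gripper_width: 0.335
```

Run:
```python
from h import *
st();o=cap('16')
a=cv2.resize(o['side'][150:250,210:340],(780,600),interpolation=cv2.INTER_CUBIC)[:,:,::-1];cv2.imwrite('pics/c19.png',a)
```

```text
t 40.05 tcp [ 0.6141 -0.0262  0.0925] F [ 1.01  0.37 -3.42] g 0.335 j [  12.6   27.7  -10.6   -0.   -51.6 -102.6]
```

View pics/c19.png

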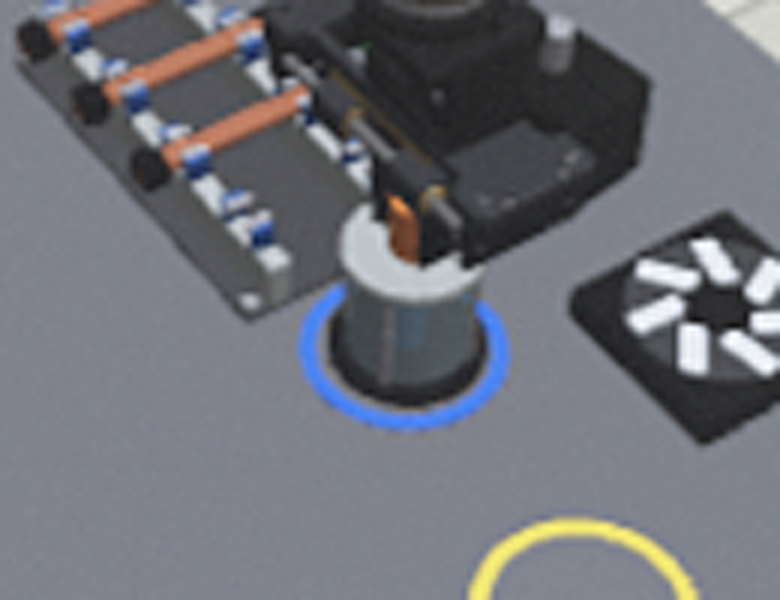

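Emit:
drive_tool(
  deltas=[
    {"dx": 0, "dy": 0, "dz": 0.0005, "wx": 0, "wy": 0, "wz": 0},
    {"dx": 0, "dy": 0, "dz": 0.0005, "wx": 0, "wy": 0, "wz": 0},
    {"dx": 0, "dy": 0, "dz": 0, "wx": 0, "wy": 0, "wz": 0},
    {"dx": 0, "dy": 0, "dz": 0, "wx": 0, "wy": 0, "wz": 0},
    {"dx": 0, "dy": 0, "dz": 0, "wx": 0, "wy": 0, "wz": 0},
    {"dx": 0, "dy": 0, "dz": -0.01, "wx": 0, "wy": 0, "wz": 0},
    {"dx": 0, "dy": 0, "dz": -0.03, "wx": 0, "wy": 0, "wz": 0},
    {"dx": 0, "dy": 0, "dz": -0.07, "wx": 0, "wy": 0, "wz": 0},
    {"dx": 0, "dy": 0, "dz": -0.11, "wx": 0, "wy": 0, "wz": 0},
    {"dx": 0.24, "dy": -0.15, "dz": -0.13, "wx": 0, "wy": 0, "wz": 0},
    {"dx": 0.24, "dy": -0.15, "dz": -0.13, "wx": 0, "wy": 0, "wz": 0},
    {"dx": 0.24, "dy": -0.15, "dz": -0.13, "wx": 0, "wy": 0, "wz": 0},
    {"dx": 0.24, "dy": -0.15, "dz": -0.13, "wx": 0, "wy": 0, "wz": 0},
    {"dx": 0.24, "dy": -0.15, "dz": -0.13, "wx": 0, "wy": 0, "wz": 0},
    {"dx": 0.24, "dy": -0.15, "dz": -0.13, "wx": 0, "wy": 0, "wz": 0},
    {"dx": 0.24, "dy": -0.15, "dz": -0.13, "wx": 0, "wy": 0, "wz": 0},
    {"dx": 0.24, "dy": -0.15, "dz": -0.13, "wx": 0, "wy": 0, "wz": 0},
  ],
  gripper=0.6,
)

```text
time_s: 41.85
tcp_pos: [0.3743, -0.1768, 0.2237]
ee_rot: [[-1.0, -0.001, 0.003], [-0.001, 1.0, -0.0], [-0.003, -0.0, -1.0]]
wrist_force: [-0.2, 0.6, -0.1]
gripper_width: 0.603
```

Run:
```python
from h import *
st();o=cap('17');rings(o)
for n in('top','side'):
    # overlay expected base circle at camera-measured ring centre, and plate
    I=o[n]
    ctr={'top':(.6124,-.0269),'side':(.6142,-.0247)}[n]
    u=proj(n,(*ctr,.05))[0].astype(int);x0,y0=u[0]-45,u[1]-35;S=8
    z=cv2.resize(I[y0:y0+70,x0:x0+90],None,fx=S,fy=S,interpolation=cv2.INTER_CUBIC)[:,:,::-1].copy()
    t=np.linspace(0,2*np.pi,200)
    for rad,h,col in((.046,.010,(0,0,255)),(.04,.085,(0,255,0)),(.015,.123,(255,0,255)),(.051,0,(255,255,0))):
        q=((proj(n,np.c_[ctr[0]+rad*np.cos(t),ctr[1]+rad*np.sin(t),0*t+h])-[x0,y0]+.5)*S).astype(int)
        cv2.polylines(z,[q.reshape(-1,1,2)],True,col,1)
    cv2.imwrite(f'pics/g{n}.png',z)
a=cv2.resize(o['side'][120:220,180:300],(720,600),interpolation=cv2.INTER_CUBIC)[:,:,::-1];cv2.imwrite('pics/c20.png',a)
```

```text
t 41.85 tcp [ 0.3743 -0.1768  0.2237] F [-0.17  0.56 -0.11] g 0.603 j [ -2.6   0.7 -26.9   0.  -62.3 -87.4]
top yel [297 166  38  38 425] (array([ 0.5812, -0.2269]), np.float64(0.0558))
top blue [234 156  39  38 366] (array([ 0.6129, -0.0268]), np.float64(0.0564))
side yel [288 236  39  33 330] (array([ 0.5832, -0.2244]), np.float64(0.0558))
side blue [276 200  19  22 106] (array([ 0.6159, -0.0292]), np.float64(0.052))
side cap [276 180   8   7  40] [279.23 183.02] z.123 [ 0.6135 -0.0289  0.123 ]
```

View pics/gtop.png

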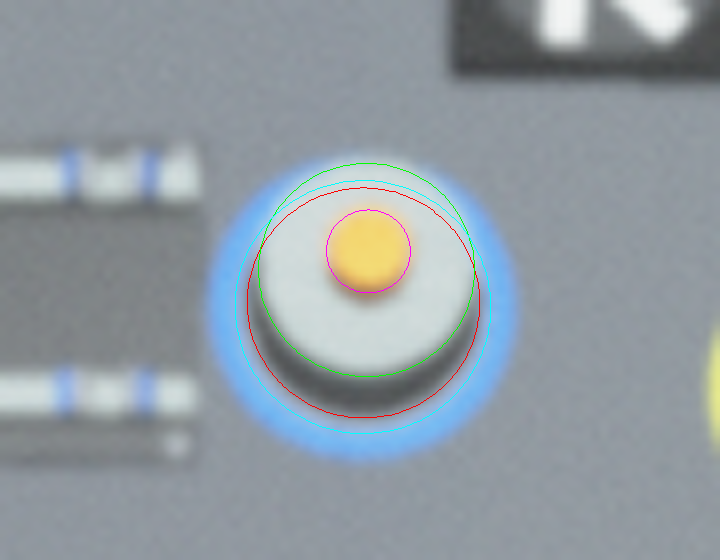

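View pics/gside.png

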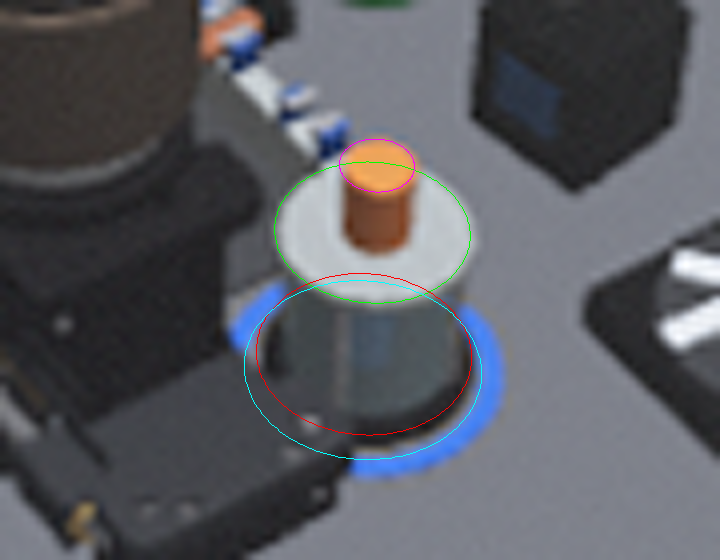

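View pics/c20.png

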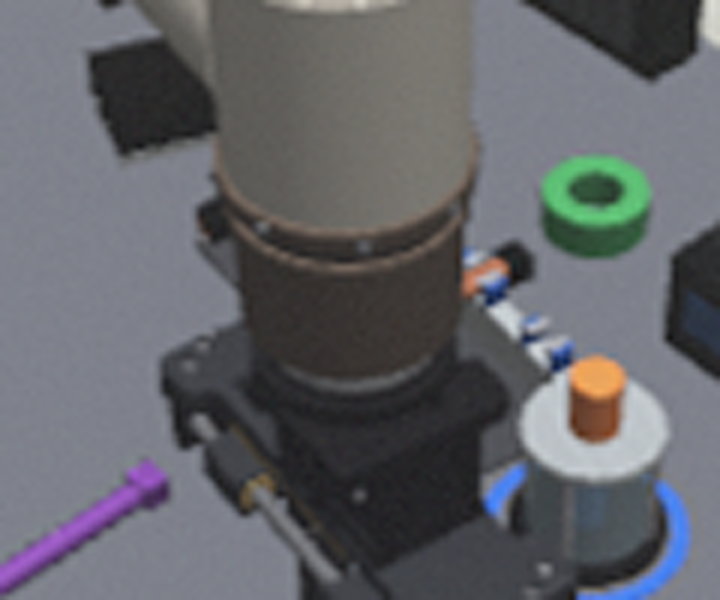

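Emit:
drive_tool(
  deltas=[
    {"dx": 0, "dy": -0.15, "dz": -0.05, "wx": 0, "wy": 0, "wz": 0},
    {"dx": 0, "dy": -0.15, "dz": -0.05, "wx": 0, "wy": 0, "wz": 0},
    {"dx": 0, "dy": -0.15, "dz": -0.05, "wx": 0, "wy": 0, "wz": 0},
    {"dx": 0, "dy": -0.15, "dz": -0.05, "wx": 0, "wy": 0, "wz": 0},
    {"dx": 0, "dy": -0.15, "dz": -0.05, "wx": 0, "wy": 0, "wz": 0},
    {"dx": 0, "dy": -0.15, "dz": -0.05, "wx": 0, "wy": 0, "wz": 0},
    {"dx": 0, "dy": -0.15, "dz": -0.05, "wx": 0, "wy": 0, "wz": 0},
    {"dx": 0, "dy": -0.15, "dz": -0.05, "wx": 0, "wy": 0, "wz": 0},
  ],
)

```text
time_s: 42.75
tcp_pos: [0.3747, -0.3252, 0.2723]
ee_rot: [[-1.0, -0.004, -0.0], [-0.004, 1.0, 0.0], [0.0, 0.0, -1.0]]
wrist_force: [0.1, -0.0, -0.7]
gripper_width: 0.597
```

Run:
```python
from h import *
st();o=cap('18');rings(o)
a=cv2.resize(o['side'][110:240,170:330],(738,600),interpolation=cv2.INTER_CUBIC)[:,:,::-1];cv2.imwrite('pics/c21.png',a)
cv2.imwrite('pics/ftop2.png',cv2.resize(o['top'],(800,600))[:,:,::-1])
# expected copper centreline end points if home (z .045 axis, surface ~.05)
for n in('top','side'):
  for p in pipes(o[n],n,z=.046,show=False):
    if p[0][1]<.4:print(n,p)
```

```text
t 42.75 tcp [ 0.3747 -0.3252  0.2723] F [ 0.05 -0.03 -0.71] g 0.597 j [-22.2   7.4 -12.3  -0.  -70.4 -67.6]
top yel [297 166  38  38 334] (array([ 0.5814, -0.2269]), np.float64(0.0557))
top blue [234 157  39  37 342] (array([ 0.6128, -0.0268]), np.float64(0.0562))
side yel [305 236  22  33 167] (array([ 0.5834, -0.2245]), np.float64(0.0558))
top (array([0.61528938, 0.27501107]), np.float64(179.35475078840938), np.float64(0.11768079992521137), np.float64(0.01630493549843252), 160)
top (array([0.61474063, 0.20652252]), np.float64(179.67381406836157), np.float64(0.11463543663474399), np.float64(0.015238596901640734), 162)
top (array([0.61410651, 0.13889342]), np.float64(0.30587982757822374), np.float64(0.11760637793620865), np.float64(0.013406350809351607), 159)
top (array([ 0.63413978, -0.37148922]), np.float64(11.467829732740512), np.float64(0.09859950675989482), np.float64(0.024779343275896218), 252)
side (array([0.61693032, 0.27381246]), np.float64(0.5340870985145898), np.float64(0.115636902169749), np.float64(0.021426978801007808), 80)
side (array([0.61595791, 0.20615371]), np.float64(0.3121871114294379), np.float64(0.11551089117205388), np.float64(0.02180475394151571), 94)
side (array([0.59991356, 0.13849661]), np.float64(178.8421042829365), np.float64(0.08476365259873873), np.float64(0.02108417785550087), 80)
side (array([ 0.62065544, -0.39083172]), np.float64(11.714063826025665), np.float64(0.10685647953936041), np.float64(0.024602033045941676), 279)
```

View pics/c21.png

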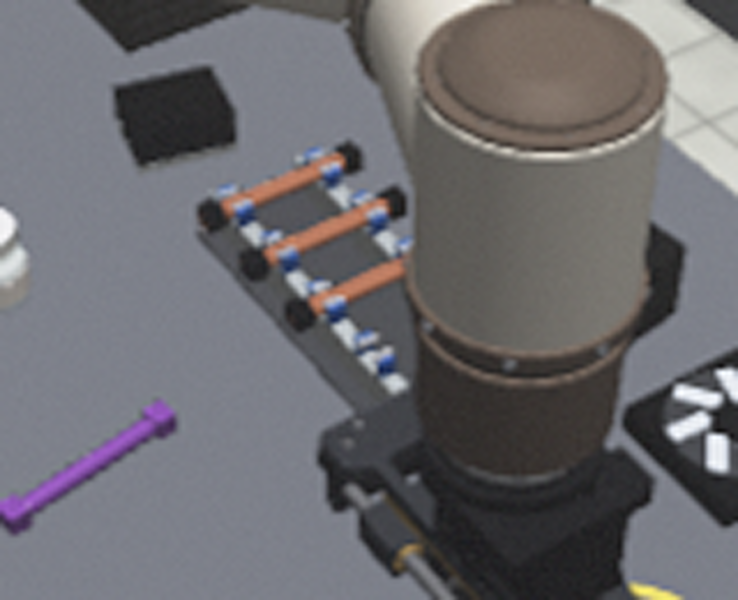

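View pics/ftop2.png

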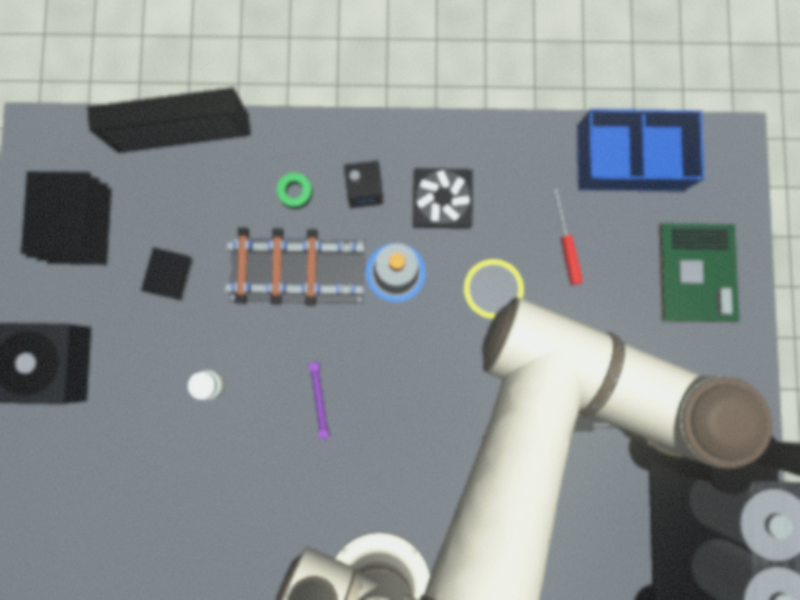

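```bash
python3 -c "
from h import *
print(ticket.finish_job())"
```

```text
the job is handed in; nothing more can be done
None
```

The job is handed in at about 43 s of robot time, with all three copper pipes clipped in and the reservoir back on the blue ring. I saw no fourth copper pipe on the bench.

- **Reservoir out:** I slid it by the cap from the blue ring to the yellow ring with the tool height steady. I parked it about 5 mm off the yellow ring's centre on purpose. The end of one pipe was lying right where the base would otherwise have touched it.
- **Pipes:** They are in clip pairs 4, 3 and 2. Each was pressed until its axis reached the home height of 45 mm and stayed there under a further 12–20 N push. In the last pictures all three lie level across both rails with the fittings outside. The far end of the pipe in pair 2 was hidden by the arm in the last side view, but it showed as seated in an earlier one.
- **Reservoir back:** It stands on the blue ring, centred to within about 1 mm by the top camera. The side camera suggested up to about 1.5–4 mm off, but its view of the ring was partly blocked by the arm.
- **Bystanders:** I touched none of the other things on the bench, and those in view in the last pictures had not moved. The tray and one purple pipe were behind the arm in those, but unchanged in earlier views.
- **Camera disagreement:** The two cameras differed by 2–3 mm along y. I settled the first clip pair's position by the contact forces instead, which showed almost no sideways force, and offset the other two from it.

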